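# Sorting safe boltwork studs on the pitch gauges

### The arm

A 6-joint arm with a two-finger parallel gripper is mounted at the origin on the work surface. World frame = base frame: x ahead of the robot, y to its left, z up, the work surface at z = 0. Lengths are in m, angles in rad, forces in N, time in s.
With the tool pointing down it reaches from about 0.375 to 0.925 m from the base axis. Payload 5.7 kg.
Tool frame: the origin (TCP) lies at the very end of the fingers, on their centre line; the grasp point (between the pads) lies 19 mm behind it; z points along the fingers, y is the line along which they close (so a half turn about z gives the same grasp; the last joint's range is limited). The gripper opens to 85 mm and grips with 20 to 120 N. Pads are 22 mm wide; open, the fingers measure 114 mm over their backs; the gripper's body (76 mm by 85 mm) begins 54 mm behind the grasp point. The pads swing forward as they close: fully open they stand 13 mm farther back than shut.
Start: joints at [-1.31, 0.359, 1.51, -0, 1.272, -0.115], TCP at [0.22, -0.558, 0.231] pointing down, gripper open.
Joint ranges: [-2.97, 2.97], [-1.01, 2.36], [0.21, 2.38], [-0.96, 4.11], [0.2, 2.71], [-2.98, 2.98]. Speed limits (rad/s): [2.39, 2.39, 3.14, 3.14, 3.14, 3.14].

### API

Orientations are given as a unit quaternion [x, y, z, w].
In Python, from rig import r, imaging gives the robot as it stands.
- The arm moves only by the shell command python3 -m inch 'ROWS' [FORCE]. ROWS is JSON, a list of rows, each a list of 5 numbers: the shift along the tool's x, y, z in mm, then the turn about the tool's z in degrees, then the closure, from 0 (fully open) to 1 (shut). A call has 1 to 5 rows; each row is the pose to reach, as a shift and turn from the pose commanded when the call began, along the tool's axes at that moment; what a row does not reach only later rows make up. A row lasts 1/8 s, in which the tool goes at most 62.5 mm and 10.7 degrees, less where a joint would pass 70% of its speed; a pose out of reach is approached as far as the arm can. A call with a gripper value outside its range is refused whole. The fingers move at their own pace and stop on an object; FORCE is the grip in N (left out, the last holds). Time passes only in rows, so rows that repeat a pose let the fingers close. It gives the time, the measured TCP pose, the force, the opening and the grip force at its end, in the units of the state.
- r.get_state(): the state, without advancing time (a new reading comes with each control period).
- imaging.read_camera(name): name is "scene" or "top" or "wrist"; returns a dict with "color" (420x560x3 uint8, red, green, blue), "K" (3x3 intrinsics, pixels), "position" and "attitude" of the camera in the world. Camera axes: x right, y up, looking along -z (the intrinsics and any distortion apply to the point x, -y, -z); pixel columns grow to the right and rows downward; lengths in m; the calibration is good to about 2 mm. The wrist camera is an equidistant fisheye: a pixel r from the principal point sees the ray r / f radians off the axis. A picture is of the moment at which its call begins. There is no depth.
- r.sign_off(): hands the job in; it is judged then, once.
The state is a dict: "time_s": time; "joints": joint angles; "dq": joint speeds; "joint_efforts": joint torques, N m; "eef_pos": TCP position; "tcp_rot": TCP orientation; "force": force on the tool from outside, world axes, zero at the start; "ft_torque": the same for the moment, N m; "width": opening from 0.0 (shut) to 1.0 (fully open); "grasp_force": force on a finger pad.
Only numpy, scipy, OpenCV 4.12 (cv2) and the standard library are available. Lean on these libraries where they do the work, as an engineer would, in place of code of your own. Each camera call takes 0.05 s, during which the arm holds its last target. There are 200 camera calls.

### The job

The studs of a safe's boltwork must be sorted by thread pitch. Push the jig's ejector slide fully home so that it drives the held stud out onto the open bed, let the slide spring back, and lay that stud and every loose stud across the gauge that fits it - coarse thread on the red gauge, fine thread on the blue - one to a lane, with the threads dropped fully into the notches at both ends. Leave the padlock, oil bottle and screwdriver where they are.

Things in the scene. Friction and masses are not known exactly. Their poses are not given: they have to be found in the camera images.
- gauge_coarse: COARSE pitch gauge, red, fixed; origin under its centre, on the bench. Studs lie along x; 4 lanes, middles at y = -81, -27, 27, 81 mm. Two rails at |x| 17.5 to 58.5, each with 4 teeth 4 thick, 12 apart, tops 31 up, run across all lanes; the gap between the rails is free down to the 4 mm base plate (120 x 220), for hub and fingers
- gauge_fine: FINE pitch gauge, blue, fixed; origin under its centre, on the bench. Studs lie along x; 4 lanes, middles at y = -81, -27, 27, 81 mm. Two rails at |x| 17.5 to 58.5, each with 5 teeth 2 thick, 8 apart, tops 31 up, run across all lanes; the gap between the rails is free down to the 4 mm base plate (120 x 220), for hub and fingers
- coarse_seat (a point): centre of the coarse gauge, 36 mm up: the height of a seated stud's centre (cores resting on the teeth, ridges in the notches); axes as the gauge's. Centred in a lane to about 2 mm along x, a stud drops in; not dropped in, or on the wrong gauge, it stands 4 mm higher. Lanes are 25 mm wide between guide blocks that rise to 42 mm
- fine_seat (a point): centre of the fine gauge, 36 mm up: the height of a seated stud's centre (cores resting on the teeth, ridges in the notches); axes as the gauge's. Centred in a lane to about 2 mm along x, a stud drops in; not dropped in, or on the wrong gauge, it stands 4 mm higher. Lanes are 25 mm wide between guide blocks that rise to 42 mm
- coarse_1: COARSE-thread steel stud, 108 long, 160 g. Origin at centre, x along its axis, ends alike. Square hub 20x20, 30 long (grip here); each side a core of dia. 10 with 3 ridges, dia. 18, 12 apart, 3 wide at the crest, thread centred 38 from the middle. Starts lying on the bench, origin 10 up. May be absent
- fine_1: FINE-thread steel stud, 108 long, 160 g. Origin at centre, x along its axis, ends alike. Square hub 20x20, 30 long (grip here); each side a core of dia. 10 with 4 ridges, dia. 18, 8 apart, 1.6 wide at the crest, thread centred 38 from the middle. Starts lying on the bench, origin 10 up. May be absent
- coarse_2: COARSE-thread steel stud, 108 long, 160 g. Origin at centre, x along its axis, ends alike. Square hub 20x20, 30 long (grip here); each side a core of dia. 10 with 3 ridges, dia. 18, 12 apart, 3 wide at the crest, thread centred 38 from the middle. Starts lying on the bench, origin 10 up. May be absent
- fine_2: FINE-thread steel stud, 108 long, 160 g. Origin at centre, x along its axis, ends alike. Square hub 20x20, 30 long (grip here); each side a core of dia. 10 with 4 ridges, dia. 18, 8 apart, 1.6 wide at the crest, thread centred 38 from the middle. Starts lying on the bench, origin 10 up. May be absent
- coarse_3: COARSE-thread steel stud, 108 long, 160 g. Origin at centre, x along its axis, ends alike. Square hub 20x20, 30 long (grip here); each side a core of dia. 10 with 3 ridges, dia. 18, 12 apart, 3 wide at the crest, thread centred 38 from the middle. Starts lying on the bench, origin 10 up. May be absent
- fine_3: FINE-thread steel stud, 108 long, 160 g. Origin at centre, x along its axis, ends alike. Square hub 20x20, 30 long (grip here); each side a core of dia. 10 with 4 ridges, dia. 18, 8 apart, 1.6 wide at the crest, thread centred 38 from the middle. Starts lying on the bench, origin 10 up. May be absent
- held_coarse: COARSE-thread steel stud, 108 long, 160 g. Origin at centre, x along its axis, ends alike. Square hub 20x20, 30 long (grip here); each side a core of dia. 10 with 3 ridges, dia. 18, 12 apart, 3 wide at the crest, thread centred 38 from the middle. Starts under the jig's lips along jig x, origin 18 up. Just one of held_coarse, held_fine is present
- held_fine: FINE-thread steel stud, 108 long, 160 g. Origin at centre, x along its axis, ends alike. Square hub 20x20, 30 long (grip here); each side a core of dia. 10 with 4 ridges, dia. 18, 8 apart, 1.6 wide at the crest, thread centred 38 from the middle. Starts under the jig's lips along jig x, origin 18 up. Just one of held_coarse, held_fine is present
- jig: the ejector jig, fixed to the bench: dark steel bed 226 x 74 mm, 8 mm thick, from x = -86 to +140 mm; at its origin (centre, on the bench) two green cheeks 50 mm long with lips (top 38 mm up, 12 mm slot between) cover the hub of the held stud. x is the way the ejector pushes the stud out
- ejector (a joint): travel of the brass ejector slide along the jig's x, m: 0 at rest, 0.080 fully home; its spring pushes back with 2 N at rest to 7 N fully home and returns it when let go. It pushes the stud's end face about 76 mm along x, clear of the cheeks
- thumb (a point): middle of the rear (-x) face of the ejector's black thumb block (14 x 32 x 28 mm), which stands 44 to 72 mm above the bench, over the slot; moves with the slide; axes as the jig's. Push it along the jig's x, keeping above the 38 mm high cheeks
- bed (a point): where on the open bed the centre of the ejected stud comes to lie, about; 18 mm above the bench, axes as the jig's
- padlock: bystander: brass padlock, 50 mm wide, lying on the bench; leave alone
- oil_can: bystander: yellow oil bottle 48 mm across, 80 mm tall; leave alone
- screwdriver: bystander: red-handled screwdriver lying on the bench; leave alone
There are look-alikes about, which are no part of the job. Of the things that look like the jig, take the one that is farthest to the robot's left at the start.

How it is judged:
By the outcome, as a careful person would: the job done as asked, in the order asked, and still so for the second after the job is handed in, with the robot touching nothing.
Of coarse_1, fine_1, coarse_2, fine_2, coarse_3, fine_3 only 4 to 6 are there at a start; the rules pass over those that are not, and their reading is None.
Of held_coarse, held_fine only 1 to 1 are there at a start; the rules pass over those that are not, and their reading is None.
At some moment in a run one of coarse_1, fine_1, coarse_2, fine_2, coarse_3, fine_3 may be knocked a few centimetres aside while the robot is not near it.
Once in a run the grip may slacken for a moment while it holds something.
It also fails if it takes over 210 s, if anything falls off the work surface, if the arm or the gripper's body presses on something with over 40 N, if the wrist force passes 120 N, or if a joint passes its speed limit or range.

## Working session

There is one attempt and no reset: what is moved stays moved. The work goes in short steps, Python scripts to look and compute and a shell command to move; the robot and the scene stay as the last step left them, time stands still between calls to the robot, and variables do not carry over. Pictures are saved under pics/ and viewed, at most 14 in all, crops included, and the job is handed in when it is done.

```bash
ls; mkdir -p pics; python3 - <<'E'
from rig import r, imaging
import cv2
for n in ("scene","top","wrist"):
    c=imaging.read_camera(n); cv2.imwrite(f"pics/{n}0.png",c["color"][:,:,::-1]); print(n,c["K"],c["position"],c["attitude"])
print(r.get_state())
E
```

```text
pics
scene [[394.93424345   0.         279.92322199]
 [  0.         394.93424345 214.25447665]
 [  0.           0.           1.        ]] [ 1.00003765 -0.72123222  0.60963763] [0.45652893 0.15734768 0.27359143 0.83184781]
top [[544.82467398   0.         271.7977688 ]
 [  0.         544.82467398 209.76711848]
 [  0.           0.           1.        ]] [ 0.32447382 -0.0606138   1.45283483] [-0.04901919  0.03412835  0.70618919 -0.70549926]
wrist [[325.1922621    0.         279.75833726]
 [  0.         325.1922621  212.21906219]
 [  0.           0.           1.        ]] [ 0.28840492 -0.5306789   0.37251452] [-0.11949657  0.08176295 -0.55672175  0.81798306]
{'time_s': 0.15, 'joints': array([-1.31007870e+00,  3.59358013e-01,  1.51122662e+00,  1.20523693e-05,
        1.27248762e+00, -1.15104207e-01]), 'dq': array([-0.00137143, -0.00348588, -0.00380458, -0.00054864,  0.00050927,
        0.0019369 ]), 'joint_efforts': array([ 1.61561980e-03, -5.28027749e+01, -2.78929996e+01, -1.85633671e-04,
        8.21677182e-03,  4.52614859e-05]), 'eef_pos': array([ 0.22007558, -0.55759654,  0.2306194 ]), 'tcp_rot': array([ 9.82396697e-01,  1.86805200e-01, -4.80714165e-05, -7.38259767e-04]), 'force': array([ 0.8131199 ,  0.1095905 , -0.23536568]), 'ft_torque': array([ 0.00708127, -0.02739063,  0.05803197]), 'grasp_force': 0.0, 'width': 0.9971455198050246}
```

View pics/top0.png

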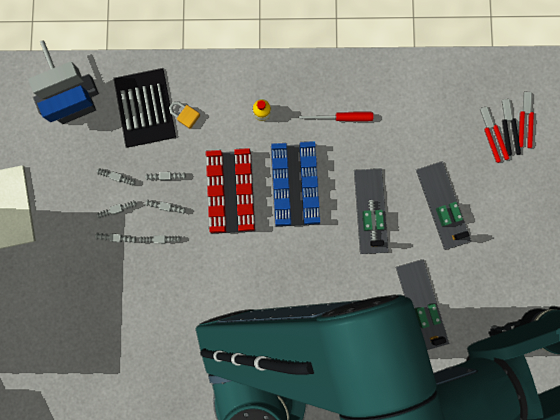

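View pics/scene0.png

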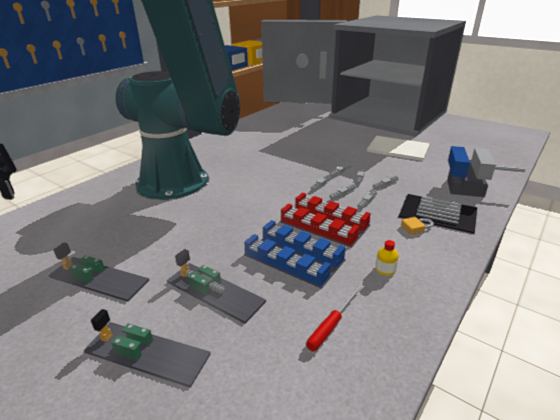

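The top view shows the true jig (leftmost, holding a stud) at about (372,210). The red gauge is at (230,190) and the blue one at (296,184). Loose studs lie around (98–190, 170–240), probably six of them. I'll zoom in on those.

```bash
cat > h.py <<'E'
import numpy as np, cv2
from scipy.spatial.transform import Rotation as R
from rig import r, imaging
def cam(n):
    c=imaging.read_camera(n); c["n"]=n; return c
def rays(c,p):
    p=np.atleast_2d(np.asarray(p,float)); K=c["K"]
    x=(p[:,0]-K[0,2])/K[0,0]; y=(p[:,1]-K[1,2])/K[1,1]
    if c["n"]=="wrist":
        t=np.hypot(x,y); s=np.where(t>1e-9,np.sin(t)/np.maximum(t,1e-9),1); d=np.c_[x*s,-y*s,-np.cos(t)]
    else: d=np.c_[x,-y,-np.ones(len(x))]
    return R.from_quat(c["attitude"]).apply(d)
def toplane(c,p,z):
    d=rays(c,p); o=np.asarray(c["position"]); return o+d*((z-o[2])/d[:,2])[:,None]
def proj(c,P):
    q=R.from_quat(c["attitude"]).inv().apply(np.atleast_2d(P)-c["position"]); x,y,z=q[:,0],-q[:,1],-q[:,2]; K=c["K"]
    if c["n"]=="wrist":
        h=np.hypot(x,y); t=np.arctan2(h,z); x,y=x/h*t,y/h*t
    else: x,y=x/z,y/z
    return np.c_[x*K[0,0]+K[0,2],y*K[1,1]+K[1,2]]
E
python3 - <<'E'
from h import *
im=cv2.imread("pics/top0.png")
a=cv2.resize(im[160:250,85:200],None,fx=5,fy=5,interpolation=cv2.INTER_CUBIC)
cv2.imwrite("pics/a.png",a)
b=cv2.resize(im[135:260,200:400],None,fx=4,fy=4,interpolation=cv2.INTER_CUBIC)
cv2.imwrite("pics/b.png",b)
E
```

```text
(no output)
```

View pics/a.png

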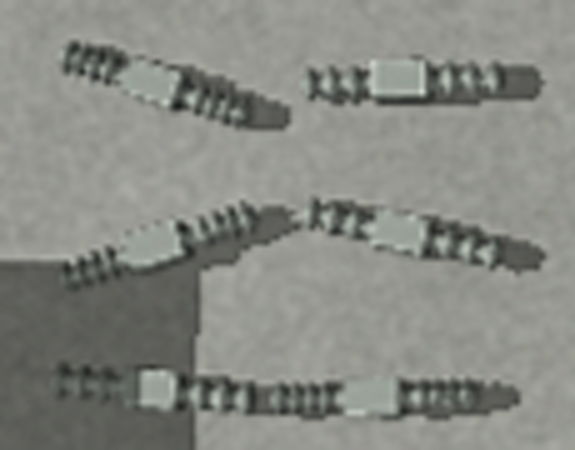

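View pics/b.png

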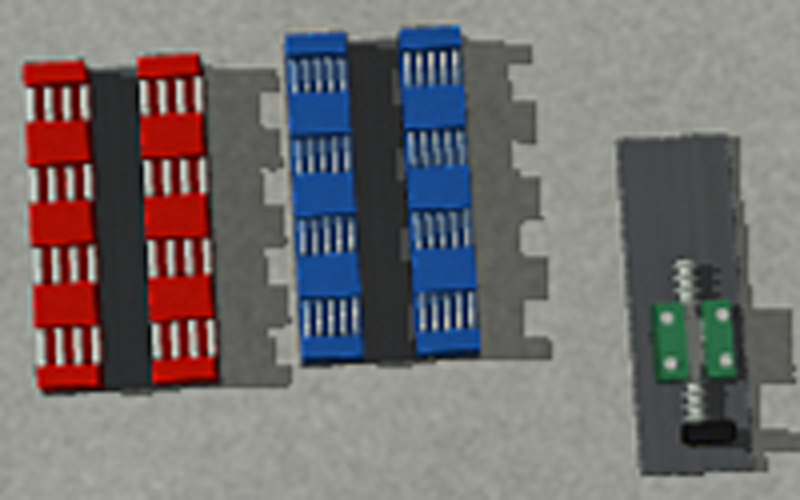

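Crop a shows six studs, with hub centres at crop pixels (150,82), (398,77), (152,245), (398,230), (157,388) and (370,396). Three or four ridges can be told apart on some of them. Crop b shows both gauges and the jig with its black thumb block near the bottom. Next I'll measure everything.

```bash
python3 - <<'E'
from h import *
c=cam("top"); im=c["color"].astype(int); Rr,G,B=im[...,0],im[...,1],im[...,2]
np.set_printoptions(precision=4,suppress=True)
def big(m,lo=1):
    n,l,s,ce=cv2.connectedComponentsWithStats(m.astype(np.uint8)); return [(s[i],ce[i],l==i) for i in range(1,n) if s[i][4]>=lo]
red=(Rr>120)&(G<60)&(B<60); blue=(B>110)&(Rr<70)&(G<120); green=(G>Rr+30)&(G>B+10)
reg=np.zeros_like(red); reg[135:245,200:335]=1
for nm,m in(("red",red),("blue",blue)):
    p=np.argwhere(m&reg)[:,::-1]; w=toplane(c,p,0.042)[:,:2]
    print(nm,cv2.minAreaRect((w*1000).astype(np.float32)),cv2.minAreaRect((toplane(c,p,0.042)[:,:2]*1000).astype(np.float32))[2], w.mean(0))
    # block centroids
    for s,ce,_ in big(m&reg,15): print("   blk",s[:5],toplane(c,ce,0.042)[0,:2])
g2=np.zeros_like(green); g2[190:240,345:400]=1
for s,ce,_ in big(green&g2,20): print("green",s,toplane(c,ce,0.038)[0,:2])
dark=(im.max(2)<80); g3=np.zeros_like(dark); g3[160:260,345:400]=1
for s,ce,m in big(dark&g3,20): 
    p=np.argwhere(m)[:,::-1]; print("dark",s,cv2.minAreaRect((toplane(c,p,0.008)[:,:2]*1000).astype(np.float32)))
blk=(im.max(2)<30)&g3
for s,ce,m in big(blk,8): print("thumb",s,toplane(c,ce,0.072)[0,:2])
# studs hubs: bright smooth
s4=np.zeros_like(dark); s4[160:250,85:200]=1
hub=(im.min(2)>165)&s4
for s,ce,m in big(hub,12): print("hub",s,ce,toplane(c,ce,0.02)[0,:2])
print(np.percentile(im[160:250,85:200].min(2),[50,90,95,98,99]))
E
```

```text
red ((544.68505859375, 81.12745666503906), (215.3902130126953, 114.63328552246094), 3.29240345954895) 3.29240345954895 [0.5425 0.0804]
   blk [234 149  16   5  69] [0.648 0.05 ]
   blk [206 150  15   6  69] [0.6438 0.1255]
   blk [235 163  16  11 157] [0.6015 0.0474]
   blk [207 165  15  11 149] [0.5971 0.1223]
   blk [236 183  16  11 159] [0.5479 0.044 ]
   blk [208 185  15  11 153] [0.5433 0.1189]
   blk [237 203  16  12 162] [0.4938 0.041 ]
   blk [209 205  15  12 151] [0.4895 0.1157]
   blk [238 224  16   7  82] [0.4468 0.0387]
   blk [209 226  16   6  76] [0.4428 0.1137]
blue ((563.8530883789062, -91.1688232421875), (213.6822509765625, 115.6711654663086), 3.0308570861816406) 3.0308570861816406 [ 0.5617 -0.0908]
   blk [271 143  15   6  65] [ 0.6624 -0.0479]
   blk [300 142  15   5  69] [ 0.6664 -0.1231]
   blk [300 149  16  18 169] [ 0.6216 -0.1248]
   blk [271 150  17  19 162] [ 0.6176 -0.049 ]
   blk [301 169  17  18 173] [ 0.5677 -0.1278]
   blk [273 170  16  19 165] [ 0.5635 -0.0518]
   blk [302 189  17  19 178] [ 0.5138 -0.13  ]
   blk [274 190  16  19 169] [ 0.5096 -0.0553]
   blk [303 209  17  14  91] [ 0.4678 -0.1315]
   blk [275 211  16  13  86] [ 0.4636 -0.0568]
green [363 210   9  20 137] [ 0.4648 -0.2788]
green [375 210   9  20 126] [ 0.4661 -0.3092]
dark [ 355  169   34   85 1834] ((492.20294189453125, -295.18499755859375), (224.93023681640625, 75.46366882324219), 3.1123013496398926)
thumb [371 240  13   7  71] [ 0.4033 -0.2973]
[144. 152. 154. 158. 163.]
```

```bash
cat >> h.py <<'E'
def go(x,y,z,yaw,s=None):
    """print shift in tool axes (mm) and turn (deg) to target with tool down, tool-x heading yaw deg"""
    s=s or r.get_state(); Rt=R.from_quat(s["tcp_rot"]); d=Rt.inv().apply(np.array([x,y,z])-s["eef_pos"])*1000
    X=Rt.as_matrix()[:,0]; cur=np.degrees(np.arctan2(X[1],X[0])); t=-(yaw-cur); t=(t+180)%360-180
    print("shift",d.round(1),"turn",round(t,1),"| pos",s["eef_pos"].round(4),"yaw",round(cur,2),"F",s["force"].round(1),"w",round(s["width"],3),"g",round(s["grasp_force"],1),"t",s["time_s"])
E
python3 -c "
from h import *
go(0.352,-0.3003,0.13,3.3)"
```

```text
shift [ 217.2 -190.9  101. ] turn 18.2 | pos [ 0.2201 -0.5577  0.2308] yaw 21.53 F [ 0.3 -0.2 -1.2] w 0.999 g 0.0 t 0.2
```

```bash
python3 -m inch '[[217,-191,50,18.2,1],[217,-191,101,18.2,1],[217,-191,101,18.2,1],[217,-191,101,18.2,1],[217,-191,101,18.2,1]]' 40; python3 -m inch '[[0,0,0,0,1],[0,0,0,0,1]]'; python3 - <<'E'
from h import *
go(0.352,-0.3003,0.052,3.3)
c=cam("wrist"); cv2.imwrite("pics/w1.png",c["color"][:,:,::-1])
E
```

```text
time_s: 0.82
eef_pos: [0.3524, -0.2989, 0.1297]
tcp_rot: [1.0, 0.029, 0.0, -0.0]
force: [0.8, -0.2, 0.6]
width: 0.004
grasp_force: 0.0
time_s: 1.08
eef_pos: [0.3523, -0.3014, 0.1306]
tcp_rot: [1.0, 0.03, 0.0, 0.0]
force: [0.5, -1.2, 0.1]
width: 0.003
grasp_force: 0.0
shift [-0.3 -1.2 78.6] turn 0.1 | pos [ 0.3523 -0.3014  0.1306] yaw 3.4 F [ 0.5 -1.2  0.1] w 0.003 g 0.0 t 1.075
```

View pics/w1.png

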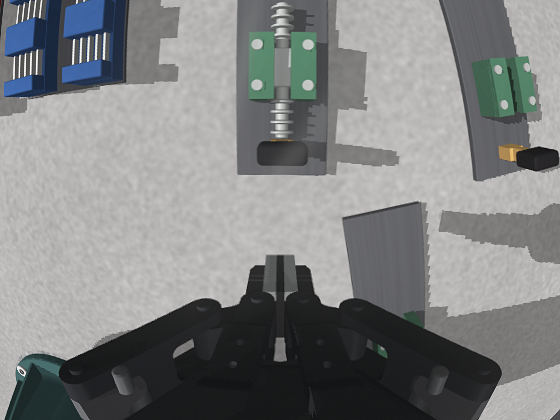

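The jig axis lines up with the shut fingers at column ~281, and the thumb block is dead ahead at (282,153). I'll go down and push.

```bash
python3 -m inch '[[0,-1,40,0,1],[0,-1,79,0,1],[0,-1,79,0,1],[20,-1,79,0,1],[20,-1,79,0,1]]'; python3 -m inch '[[20,0,0,0,1],[40,0,0,0,1],[60,0,0,0,1],[75,0,0,0,1],[75,0,0,0,1]]';  python3 - <<'E'
from h import *
go(0.352,-0.3003,0.052,3.3)
E
```

```text
time_s: 1.75
eef_pos: [0.3749, -0.3009, 0.0531]
tcp_rot: [1.0, 0.029, 0.002, 0.002]
force: [0.2, -0.9, 0.7]
width: -0.001
grasp_force: 0.0
time_s: 2.38
eef_pos: [0.4479, -0.2942, 0.0514]
tcp_rot: [1.0, 0.03, -0.0, 0.0]
force: [-5.3, -2.6, 2.3]
width: -0.003
grasp_force: 2.7
shift [-96.1   0.4  -0.5] turn 0.1 | pos [ 0.4479 -0.2942  0.0514] yaw 3.44 F [-5.3 -2.6  2.3] w -0.003 g 2.7 t 2.375
```

```bash
python3 -m inch '[[6,0,0,0,1],[12,0,0,0,1],[14,0,0,0,1],[14,0,0,0,1]]'; python3 -m inch '[[2,0,0,0,1],[4,0,0,0,1],[4,0,0,0,1]]';python3 -m inch '[[2,0,0,0,1],[4,0,0,0,1],[4,0,0,0,1]]'; python3 - <<'E'
from h import *
c=cam("wrist"); cv2.imwrite("pics/w2.png",c["color"][:,:,::-1])
E
```

```text
time_s: 2.88
eef_pos: [0.46, -0.2932, 0.0513]
tcp_rot: [1.0, 0.029, -0.001, -0.0]
force: [-6.8, -1.9, 1.8]
width: 0.001
grasp_force: 3.1
time_s: 3.25
eef_pos: [0.4638, -0.293, 0.0513]
tcp_rot: [1.0, 0.029, -0.001, -0.0]
force: [-7.9, -3.1, 5.1]
width: -0.001
grasp_force: 3.3
time_s: 3.62
eef_pos: [0.4643, -0.2928, 0.0512]
tcp_rot: [1.0, 0.03, -0.004, -0.0]
force: [-17.5, -6.7, 10.5]
width: 0.001
grasp_force: 9.3
```

The force rise at x≈0.464 marks the end stop. I'll press slightly more, then withdraw and look at the bed.

```bash
python3 -m inch '[[2,0,0,0,1],[2,0,0,0,1]]'; python3 -m inch '[[-40,0,0,0,1],[-80,0,0,0,1],[-122,0,0,0,1],[-122,0,-100,0,1],[-122,0,-100,0,1]]';python3 -m inch '[[60,0,-40,0,0.45],[120,0,-40,0,0.45],[120,0,-40,0,0.45],[120,0,-40,0,0.45]]'; python3 - <<'E'
from h import *
go(0.5415,-0.290,0.02,3.3)
c=cam("wrist"); cv2.imwrite("pics/w2.png",c["color"][:,:,::-1])
E
```

```text
time_s: 3.92
eef_pos: [0.4644, -0.2927, 0.0512]
tcp_rot: [1.0, 0.03, -0.006, -0.001]
force: [-23.9, -8.3, 15.5]
width: 0.003
grasp_force: 12.4
time_s: 4.55
eef_pos: [0.3497, -0.3005, 0.1535]
tcp_rot: [1.0, 0.029, 0.001, 0.001]
force: [0.7, -0.5, -0.5]
width: -0.001
grasp_force: 0.0
time_s: 5.05
eef_pos: [0.469, -0.2923, 0.1909]
tcp_rot: [1.0, 0.03, -0.0, -0.0]
force: [-0.5, 1.2, -0.7]
width: 0.553
grasp_force: 0.0
shift [ 72.6   2.2 170.9] turn 0.1 | pos [ 0.469  -0.2923  0.1909] yaw 3.42 F [-0.5  1.2 -0.7] w 0.553 g 0.0 t 5.05
```

View pics/w2.png

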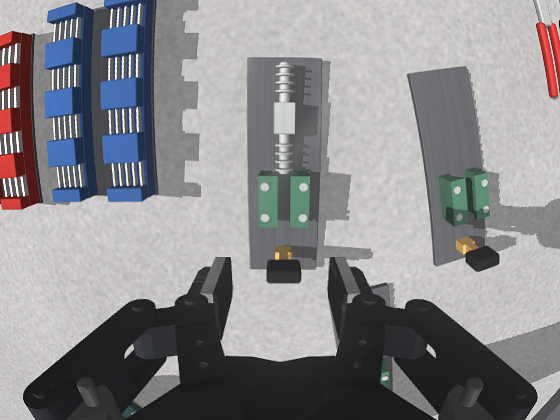

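The stud is out, with its hub at (284,118), and the slide has sprung back with its thumb at (283,270). I'll locate the hub and read the ridge profile.

```bash
python3 - <<'E'
from h import *
c=cam("wrist"); im=c["color"].astype(int); np.set_printoptions(precision=4,suppress=True)
m=(im.min(2)>150).astype(np.uint8); m[:, :250]=0; m[:,320:]=0; m[:90]=0; m[150:]=0
ys,xs=np.nonzero(cv2.erode(m,np.ones((5,5)))); print("hub px",xs.mean(),ys.mean(),xs.min(),xs.max(),ys.min(),ys.max())
P=toplane(c,[[ (xs.min()+xs.max())/2,(ys.min()+ys.max())/2]],0.028)[0]; print(P)
print("end/other", toplane(c,[[283,65],[285,170]],0.018))
print(im[60:104,273:276].mean((1,2)).round().astype(int)); 
go(P[0],P[1],0.012,3.4)
E
```

```text
hub px 283.87005649717514 116.25612052730696 276 292 93 147
[ 0.5391 -0.2917  0.028 ]
end/other [[ 0.5925 -0.2877  0.018 ]
 [ 0.4904 -0.2958  0.018 ]]
[116 115 115 114 123 125 116 115 115 115 115 114 121 128 117 114 115 115
 114 114 120 127 117 113 114 114 114 114 116 129 121 113 114 114 114 114
 114 114 114 112 121 158 165 164]
shift [ 71.9   3.8 178.5] turn -0.1 | pos [ 0.4674 -0.2923  0.1906] yaw 3.33 F [ 0.8 -0.2 -0.1] w 0.549 g 0.0 t 5.15
```

Four ridges at about 8 mm pitch, so the held stud is fine. I'll grasp it.

```bash
python3 -m inch '[[60,3.4,0,0,0.45],[73.5,3.6,50,0,0.45],[73.5,3.6,110,0,0.45],[73.5,3.6,160,0,0.45],[73.5,3.6,160,0,0.45]]'; python3 -m inch '[[0,0,18.5,0,0.45],[0,0,18.5,0,0.45],[0,0,18.5,0,1],[0,0,18.5,0,1],[0,0,18.5,0,1]]' 60; python3 -m inch '[[0,0,0,0,1],[0,0,0,0,1],[0,0,-30,0,1],[0,0,-90,0,1],[0,0,-90,0,1]]'; python3 - <<'E'
from h import *
go(0.5,-0.15,0.15,93.2)
c=cam("wrist"); cv2.imwrite("pics/w3.png",c["color"][:,:,::-1])
E
```

```text
time_s: 5.78
eef_pos: [0.5376, -0.2901, 0.0274]
tcp_rot: [1.0, 0.028, -0.004, -0.003]
force: [0.7, 0.3, 0.3]
width: 0.55
grasp_force: 0.0
time_s: 6.4
eef_pos: [0.5433, -0.293, 0.0144]
tcp_rot: [1.0, 0.029, 0.001, 0.001]
force: [-1.3, -0.4, 5.5]
width: 0.216
grasp_force: 59.8
time_s: 7.02
eef_pos: [0.5458, -0.2945, 0.108]
tcp_rot: [1.0, 0.029, 0.004, 0.003]
force: [-0.6, -1.7, -1.4]
width: 0.21
grasp_force: 64.4
shift [ -36.9 -146.7  -43.2] turn -89.9 | pos [ 0.5458 -0.2945  0.108 ] yaw 3.35 F [-0.6 -1.7 -1.4] w 0.21 g 64.4 t 7.025
```

View pics/w3.png

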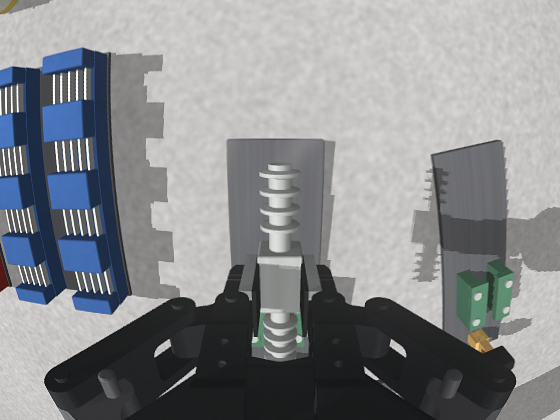

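The held stud clearly shows four ridges, so it is fine. I'll move next to the gauges, turn, and measure both from close by.

```bash
python3 -m inch '[[5,-20,-60,-10,1],[10,-40,-100,-20,1],[20,-60,-100,-30,1],[20,-75,-100,-40,1],[20,-75,-100,-50,1]]'; python3 -m inch '[[0,0,0,-10,1],[0,0,0,-20,1],[0,0,0,-30,1],[0,0,0,-40,1],[0,0,0,-40,1]]'; python3 -m inch '[[0,0,0,0,1],[0,0,0,0,1]]'; cat > g.py <<'E'
from h import *
np.set_printoptions(precision=4,suppress=True)
c=cam("wrist"); im=c["color"].astype(int); Rr,G,B=im[...,0],im[...,1],im[...,2]
cv2.imwrite("pics/w4.png",c["color"][:,:,::-1])
# bright tops only
red=(Rr>185)&(G<70)&(B<70); blue=(B>150)&(Rr<70)&(G<130)
for nm,m in(("red",red),("blue",blue)):
    n,l,s,ce=cv2.connectedComponentsWithStats(m.astype(np.uint8))
    for i in range(1,n):
        if s[i][4]>60:
            q=cv2.minAreaRect(toplane(c,np.argwhere(l==i)[:,::-1],0.042)[:,:2].astype(np.float32)*1000)
            print(nm,s[i],toplane(c,ce[i],0.042)[0,:2],np.round(q[0],1),np.round(q[1],1),round(q[2],1))
s=r.get_state(); print(s["eef_pos"],s["width"],s["grasp_force"])
E
python3 g.py
```

```text
time_s: 7.7
eef_pos: [0.5565, -0.2142, 0.2009]
tcp_rot: [0.892, 0.452, -0.001, -0.002]
force: [1.2, -0.3, -2.2]
width: 0.216
grasp_force: 64.6
time_s: 8.32
eef_pos: [0.5568, -0.2157, 0.2011]
tcp_rot: [0.687, 0.727, -0.0, -0.002]
force: [0.3, 0.4, -2.7]
width: 0.213
grasp_force: 64.6
time_s: 8.57
eef_pos: [0.5577, -0.2162, 0.2024]
tcp_rot: [0.687, 0.727, -0.0, -0.0]
force: [1.0, 0.1, -2.9]
width: 0.216
grasp_force: 64.6
red [496   0  16  18 220] [0.7927 0.015 ] [792.9  14.5] [23.6 20.6] 19.2
red [428 190  27  81 623] [ 0.7346 -0.2461] [ 734.3 -246. ] [92.  16.1] 90.0
blue [ 265    7   43   39 1161] [ 0.5605 -0.0553] [554.9 -55.2] [38.8 38.3] 3.4
blue [220   8  27  39 345] [ 0.5011 -0.0594] [504.8 -57.7] [38.5 24.1] 90.0
blue [ 336    9   30   41 1054] [ 0.6145 -0.0528] [614.8 -52.1] [27.7 38.7] 2.9
blue [391  15  13  39 253] [ 0.6623 -0.0555] [661.4 -49.5] [12.2 38.7] 3.3
blue [219  85  10  26 124] [ 0.4999 -0.1238] [ 499.  -126.1] [23.9  7.3] 78.9
blue [ 278   84   30   42 1105] [ 0.564  -0.1291] [ 565.  -130.3] [26.7 38.2] 3.2
blue [ 336   86   29   42 1114] [ 0.6189 -0.1277] [ 618.6 -127.8] [26.9 38.7] 4.3
blue [242  88   7  38  99] [ 0.5233 -0.1374] [ 521.6 -134.3] [ 5.6 34.6] 2.6
blue [390  90  14  41 336] [ 0.665  -0.1258] [ 665.1 -125.5] [12.7 38.5] 2.7
blue [179  97  13  31 178] [ 0.4645 -0.1418] [ 464.6 -140.2] [11.9 29.1] 2.0
[ 0.5577 -0.2162  0.2025] 0.21418392667072966 64.56809878349304
```

View pics/w4.png

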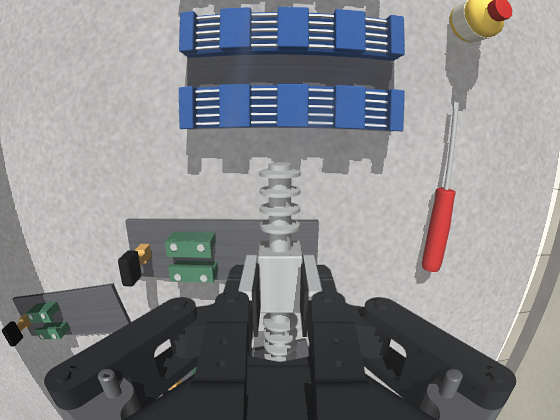

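Both blue rails are in view (blocks at (293,27), (349,29), (293,105) and (350,107)). The held stud's tip is at (280,164). I'll compute the stud's offset in the grip from this same view.

```bash
python3 - <<'E'
from h import *
np.set_printoptions(precision=4,suppress=True)
c=cam("wrist"); im=c["color"].astype(int); s=r.get_state()
g=im.mean(2); print(g[155:175,279:282].mean(1).round().astype(int)); print(g[225:262,279:282].mean(1).round().astype(int))
print(g[180:250:4,250:310].round().astype(int)[[0,15]][:, ::3])
Rt=R.from_quat(s["tcp_rot"])
def rel(p,z): return Rt.inv().apply(toplane(c,p,z)-s["eef_pos"])*1000
print("tip z+5",rel([[280,163]],0.211),"z",rel([[280,163]],0.206)); print("hub far edge top",rel([[280,257],[280,245]],0.216))
print(c["position"]-s["eef_pos"])
E
```

```text
[127 127 127 127 127 127 126 150 159 158 173 189 188 188 189 189 177 172
 171 175]
[187 177 175 173 175 183 196 196 187 152 128 130 131 128 155 197 194 193
 193 193 194 193 193 193 193 194 190 172 159 159 155 194 218 201 191 191
 190]
[[190 189 187 186 185 188 150 134 143 140 136 129 116 100 177 187 191 185
  186 181]
 [104 105 104 105 100 101  99 126 155 200 197 161 113  92 102 100 123 107
  106 107]]
tip z+5 [[54.5537  0.3447 -8.3152]] z [[53.8434  0.3544 -3.3154]]
hub far edge top [[ 14.5497   0.319  -13.3234]
 [ 20.1977   0.3209 -13.3222]]
[-0.0041  0.0734  0.1419]
```

```bash
python3 - <<'E'
from h import *
go(0.6441,-0.0881,0.060,92.85)
E
```

```text
shift [123.   93.5 142.7] turn 0.4 | pos [ 0.5578 -0.2163  0.2027] yaw 93.27 F [ 0.5  0.5 -1.5] w 0.214 g 64.6 t 8.675
```

```bash
python3 -m inch '[[50,40,0,0.4,1],[100,80,20,0.4,1],[123,93.5,70,0.4,1],[123,93.5,120,0.4,1],[123,93.5,143,0.4,1]]'; python3 -m inch '[[0,0,0,0,1],[0,0,8,0,1],[0,0,15,0,1],[0,0,15,0,1]]'; python3 - <<'E'
from h import *
go(0.6441,-0.0881,0.0324,92.85)
E
```

```text
time_s: 9.3
eef_pos: [0.6422, -0.0867, 0.0565]
tcp_rot: [0.689, 0.725, -0.001, -0.002]
force: [0.5, -0.2, -0.6]
width: 0.212
grasp_force: 64.5
time_s: 9.8
eef_pos: [0.6441, -0.0882, 0.045]
tcp_rot: [0.689, 0.725, 0.0, 0.0]
force: [-0.6, -0.4, -2.1]
width: 0.216
grasp_force: 64.5
shift [ 0.1  0.  12.6] turn 0.1 | pos [ 0.6441 -0.0882  0.045 ] yaw 92.91 F [-0.6 -0.4 -2.1] w 0.216 g 64.5 t 9.8
```

```bash
python3 -m inch '[[0,0,4,0,1],[0,0,7,0,1],[0,0,7,0,1]]'; python3 -m inch '[[0,0,3,0,1],[0,0,5,0,1],[0,0,6,0,1],[0,0,6,0,1]]'
```

```text
time_s: 10.18
eef_pos: [0.6439, -0.088, 0.0376]
tcp_rot: [0.689, 0.725, -0.0, -0.0]
force: [0.0, 0.7, -2.0]
width: 0.209
grasp_force: 64.5
time_s: 10.68
eef_pos: [0.6441, -0.088, 0.0324]
tcp_rot: [0.689, 0.725, 0.0, 0.0]
force: [-2.0, -0.2, 4.3]
width: 0.214
grasp_force: 65.4
```

It reached the seated height with only light contact, so I'll release, lift and move over to the loose studs.

```bash
python3 -m inch '[[0,0,0,0,0.6],[0,0,0,0,0.6],[0,0,0,0,0.6],[0,0,-40,0,0.6],[0,0,-100,0,0.6]]'; python3 -m inch '[[50,-30,-60,0,0.55],[110,-50,-100,0,0.55],[170,-80,-100,0,0.55],[230,-100,-100,0,0.55],[270,-100,-100,0,0.55]]';python3 -m inch '[[0,0,0,0,0.55],[0,0,0,0,0.55]]'; python3 - <<'E'
from h import *
c=cam("wrist"); cv2.imwrite("pics/w5.png",c["color"][:,:,::-1])
c=cam("top"); cv2.imwrite("pics/t5.png",c["color"][:,:,::-1])
E
```

```text
time_s: 11.3
eef_pos: [0.6423, -0.0876, 0.1306]
tcp_rot: [0.689, 0.725, -0.001, -0.002]
force: [1.4, -0.5, 0.2]
width: 0.398
grasp_force: 0.0
time_s: 11.92
eef_pos: [0.5312, 0.1685, 0.2322]
tcp_rot: [0.689, 0.725, 0.0, 0.0]
force: [-0.4, 0.0, -0.0]
width: 0.453
grasp_force: 0.0
time_s: 12.18
eef_pos: [0.5325, 0.1671, 0.2315]
tcp_rot: [0.688, 0.725, -0.0, 0.0]
force: [0.1, 0.1, -0.1]
width: 0.445
grasp_force: 0.0
```

View pics/w5.png

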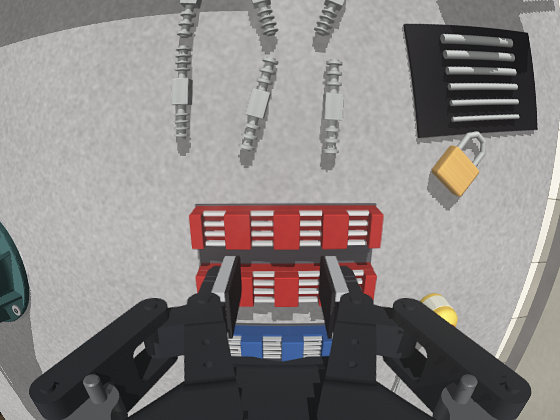

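Three near studs have hubs at (181,90), (258,104) and (334,103). The far row is cut off at the top edge, and the red gauge's far rail is at (286,228). I'll zoom in for the ridges and measure red.

```bash
sed -i 's#w4.png#w5b.png#; s/Rr>185/Rr>165/' g.py; python3 g.py; python3 - <<'E'
import cv2
im=cv2.imread("pics/w5.png"); cv2.imwrite("pics/w5c.png",cv2.resize(im[0:180,160:360],None,fx=3,fy=3,interpolation=cv2.INTER_CUBIC))
E
```

```text
red [189 213  14  35 365] [0.4424 0.114 ] [442.3 114.1] [12.3 40.1] 3.3
red [224 213  26  35 835] [0.4887 0.1166] [488.7 116.7] [27.1 39.6] 3.0
red [274 213  25  35 861] [0.5425 0.1196] [542.6 119.5] [26.5 39.3] 2.7
red [322 213  27  34 834] [0.596 0.123] [596.1 122.5] [27.7 38.6] 2.8
red [370 212  13  35 355] [0.6425 0.1259] [642.6 125.1] [12.3 40.3] 3.3
red [196 275   9  16  82] [0.4437 0.0511] [444.7  48.2] [21.9  9.7] 86.6
red [364 274  13  25 216] [0.6469 0.0552] [646.9  52.3] [12.8 34.1] 3.1
red [240 276  13  30 317] [0.5003 0.0406] [499.6  41. ] [14.6 40.8] 0.6
red [274 276  25  30 670] [0.5468 0.0437] [546.5  43.7] [27.6 40. ] 2.6
blue [323 341   9  15  93] [ 0.6053 -0.0425] [605.9 -43.9] [ 9.4 25. ] 2.6
blue [241 342  21  16 276] [ 0.5071 -0.0498] [506.3 -50. ] [26.3 27. ] 1.1
blue [282 342  21  19 326] [ 0.5603 -0.0492] [560.4 -50.1] [26.6 32.5] 3.1
[0.5329 0.1658 0.2313] 0.4502183886517776 0.0
```

View pics/w5c.png

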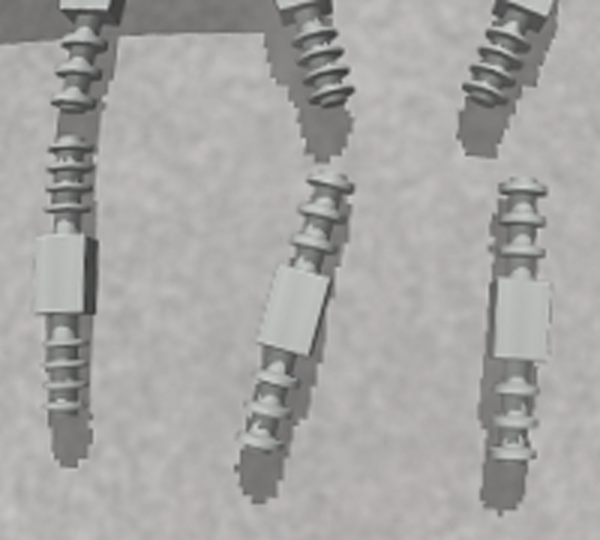

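Near row, left to right in this view: fine (4 ridges), coarse, coarse. Far row: coarse, fine, fine. So red gets three and blue gets four, including the held one.

```bash
python3 - <<'E'
from h import *
c=cam("wrist")
for n,h,a,b in (("F",(61.5,274),(71,150),(65,402)),("D",(294,310),(330,185),(264,438)),("B",(523,319),(522,190),(515,450))):
    f=lambda p:(p[0]/3+160,p[1]/3)
    H=toplane(c,[f(h)],.02)[0]; A,B=toplane(c,[f(a),f(b)],.018); d=A-B; yaw=np.degrees(np.arctan2(d[1],d[0]))
    print(n,H.round(4),"mid",((A+B)/2).round(4),yaw.round(1),np.linalg.norm(d).round(3)); go(H[0],H[1],.005,yaw)
E
```

```text
F [0.4195 0.2659 0.02  ] mid [0.4208 0.2657 0.018 ] 90.6 0.096
shift [ 105.7 -108.3  226.3] turn 2.2 | pos [0.5329 0.1658 0.2313] yaw 92.82 F [-0.4  0.1 -0.8] w 0.449 g 0.0 t 12.375
D [0.5059 0.2531 0.02  ] mid [0.5066 0.2529 0.018 ] 78.1 0.096
shift [ 88.6 -22.6 226.3] turn 14.7 | pos [0.5329 0.1658 0.2313] yaw 92.82 F [-0.4  0.1 -0.8] w 0.449 g 0.0 t 12.375
B [0.5879 0.2548 0.02  ] mid [0.587  0.2546 0.018 ] 92.0 0.096
shift [ 86.3  59.4 226.3] turn 0.8 | pos [0.5329 0.1658 0.2313] yaw 92.82 F [-0.4  0.1 -0.8] w 0.449 g 0.0 t 12.375
```

```bash
python3 -m inch '[[50,40,0,0.8,0.55],[86.3,59.4,60,0.8,0.55],[86.3,59.4,120,0.8,0.55],[86.3,59.4,180,0.8,0.55],[86.3,59.4,205,0.8,0.55]]'; python3 -m inch '[[0,0,0,0,0.55],[0,0,20,0,0.55],[0,0,20,0,0.55],[0,0,20,0,1],[0,0,20,0,1]]' 60; python3 -m inch '[[0,0,0,0,1],[0,0,0,0,1],[0,0,0,0,1]]'; python3 -m inch '[[0,0,-30,0,1],[0,0,-80,0,1],[0,0,-80,0,1]]'; python3 - <<'E'
from h import *
go(0.6254,0.0859,0.060,93.05)
c=cam("wrist"); g=c["color"].astype(int).mean(2); print(g[150:180,279:282].mean(1).round().astype(int));print(g[235:262,279:282].mean(1).round().astype(int))
E
```

```text
time_s: 13.0
eef_pos: [0.5853, 0.2544, 0.0224]
tcp_rot: [0.694, 0.72, -0.003, -0.001]
force: [-0.2, 0.8, 0.5]
width: 0.45
grasp_force: 0.0
time_s: 13.62
eef_pos: [0.5882, 0.2566, 0.0078]
tcp_rot: [0.694, 0.72, 0.001, 0.0]
force: [-0.6, 0.3, 2.8]
width: 0.214
grasp_force: 59.9
time_s: 14.0
eef_pos: [0.5882, 0.2566, 0.0078]
tcp_rot: [0.694, 0.72, 0.001, 0.0]
force: [-0.3, -1.5, 6.4]
width: 0.212
grasp_force: 60.2
time_s: 14.38
eef_pos: [0.5906, 0.2575, 0.0908]
tcp_rot: [0.694, 0.72, 0.004, 0.002]
force: [0.8, 0.6, -1.1]
width: 0.216
grasp_force: 59.4
shift [-172.9   28.2   30.6] turn -0.9 | pos [0.5906 0.2575 0.0908] yaw 92.14 F [ 0.8  0.6 -1.1] w 0.216 g 59.4 t 14.375
[182 180 179 178 178 177 178 179 182 176 163 161 166 189 190 189 182 173
 178 177 190 191 190 190 191 193 192 148 137 137]
[129 129 129 129 129 144 171 185 191 190 190 190 191 184 166 157 157 160
 202 217 194 187 188 187 188 188 187]
```

```bash
cat >> h.py <<'E'
def tip(grasp_dz, show=True):
    """offset of held stud from TCP along tool x (mm); grasp_dz = stud centre height minus TCP height (m). Hub far top edge and tip end found in wrist view"""
    c=cam("wrist"); s=r.get_state(); g=c["color"].astype(float).mean(2)[:,279:282].mean(1)
    Rt=R.from_quat(s["tcp_rot"]); z=s["eef_pos"][2]+grasp_dz
    e=240+int(np.argmax(g[240:268]))
    f=lambda p,z:(Rt.inv().apply(toplane(c,[p],z)-s["eef_pos"])*1000)[0]
    print("hub edge row",e,"offset from hub",(f((280.5,e),z+.01)-[15,0,0]).round(1)[:2])
    return c,s,f
E
python3 - <<'E'
from h import *
c,s,f=tip(.0022); z=s["eef_pos"][2]+.0022
print(f((280,159.5),z+.003)-54, s["eef_pos"])
go(0.6254,0.0859,0.060,93.05)
E
```

```text
hub edge row 254 offset from hub [0.1 2.1]
[  1.75199158 -52.12353044 -59.178114  ] [0.58736733 0.25643606 0.08692413]
shift [-171.8   31.6   26.9] turn -0.9 | pos [0.5874 0.2564 0.0869] yaw 92.14 F [-1.  -0.1 -2.7] w 0.214 g 59.4 t 14.475
```

```bash
python3 - <<'E'
from h import *
c,s,f=tip(.0022); z=s["eef_pos"][2]+.0022
print((f((280,159.5),z+.003)-54).round(1), s["eef_pos"].round(4))
go(0.6254,0.0859,0.060,93.05)
E
```

```text
hub edge row 254 offset from hub [0.2 1.5]
[  1.7 -52.7 -59.2] [0.5865 0.2561 0.0859]
shift [-171.6   32.6   25.9] turn -0.9 | pos [0.5865 0.2561 0.0859] yaw 92.14 F [ 0.1  0.1 -1.7] w 0.217 g 59.4 t 14.525
```

```bash
python3 -m inch '[[-50,10,-20,-0.9,1],[-110,31,-20,-0.9,1],[-172,31,0,-0.9,1],[-172,31,26,-0.9,1],[-172,31,26,-0.9,1]]';python3 -m inch '[[0,0,0,0,1],[0,0,0,0,1]]'; python3 - <<'E'
from h import *
go(0.6254,0.0852,0.046,93.05)
E
```

```text
time_s: 15.15
eef_pos: [0.6213, 0.0846, 0.0569]
tcp_rot: [0.689, 0.725, -0.003, -0.003]
force: [-0.1, 0.3, -1.4]
width: 0.217
grasp_force: 59.3
time_s: 15.4
eef_pos: [0.6253, 0.0867, 0.0613]
tcp_rot: [0.688, 0.726, 0.001, 0.0]
force: [0.3, -0.7, -0.7]
width: 0.215
grasp_force: 59.3
shift [-1.5  0.  15.3] turn 0.1 | pos [0.6253 0.0867 0.0613] yaw 93.11 F [ 0.3 -0.7 -0.7] w 0.215 g 59.3 t 15.4
```

```bash
python3 -m inch '[[-1.5,0,10,0,1],[-1.5,0,18,0,1],[-1.5,0,22,0,1],[-1.5,0,22,0,1]]'; python3 -m inch '[[0,0,3,0,1],[0,0,5,0,1],[0,0,5,0,1]]'
```

```text
time_s: 15.9
eef_pos: [0.6244, 0.0841, 0.0379]
tcp_rot: [0.688, 0.726, -0.0, -0.0]
force: [-0.5, -0.1, -0.9]
width: 0.215
grasp_force: 59.3
time_s: 16.27
eef_pos: [0.6249, 0.0841, 0.0337]
tcp_rot: [0.688, 0.726, 0.0, 0.0]
force: [-0.6, -0.0, 0.4]
width: 0.215
grasp_force: 59.6
```

```bash
python3 -m inch '[[0,0,0.5,0,0.6],[0,0,0,0,0.6],[0,0,0,0,0.6],[0,0,-40,0,0.6],[0,0,-100,0,0.55]]'; python3 -m inch '[[60,-40,0,7,0.55],[120,-80,0,15,0.55],[175,-110,30,15,0.55],[175,-110,80,15,0.55],[175,-110,104,15,0.55]]';python3 -m inch '[[0,0,0,0,0.55],[0,0,0,0,0.55]]';python3 - <<'E'
from h import *
go(0.5059,0.2531,0.0064,78.1)
E
```

```text
time_s: 16.9
eef_pos: [0.6231, 0.084, 0.1326]
tcp_rot: [0.688, 0.726, -0.002, -0.002]
force: [1.1, -0.1, 0.6]
width: 0.45
grasp_force: 0.0
time_s: 17.52
eef_pos: [0.5024, 0.2541, 0.0272]
tcp_rot: [0.776, 0.631, -0.002, -0.001]
force: [0.4, 0.1, 0.4]
width: 0.45
grasp_force: 0.0
time_s: 17.77
eef_pos: [0.5068, 0.2532, 0.0305]
tcp_rot: [0.777, 0.629, 0.001, 0.0]
force: [-0.6, 0.7, -0.2]
width: 0.451
grasp_force: 0.0
shift [-0.3 -0.9 24.1] turn -0.1 | pos [0.5068 0.2532 0.0305] yaw 78.01 F [-0.6  0.7 -0.2] w 0.451 g 0.0 t 17.775
```

```bash
python3 -m inch '[[0,-0.9,20,0,0.55],[0,-0.9,24,0,0.55],[0,-0.9,24,0,0.55],[0,-0.9,24,0,1],[0,-0.9,24,0,1]]' 60; python3 -m inch '[[0,0,0,0,1],[0,0,0,0,1]]'; python3 -m inch '[[0,0,-30,0,1],[0,0,-80,0,1],[0,0,-80,0,1],[0,0,-80,0,1],[0,0,-80,0,1]]'; python3 - <<'E'
from h import *
tip(.0025)
go(0.5715,0.083,0.060,93.05)
E
```

```text
time_s: 18.4
eef_pos: [0.5055, 0.2534, 0.0067]
tcp_rot: [0.777, 0.63, 0.001, 0.0]
force: [-0.4, -1.4, 6.0]
width: 0.214
grasp_force: 59.0
time_s: 18.65
eef_pos: [0.5055, 0.2534, 0.0067]
tcp_rot: [0.777, 0.63, 0.001, 0.0]
force: [-0.8, -0.8, 5.3]
width: 0.216
grasp_force: 59.0
time_s: 19.27
eef_pos: [0.5035, 0.2528, 0.0842]
tcp_rot: [0.777, 0.63, -0.001, -0.001]
force: [0.1, -0.3, -2.0]
width: 0.216
grasp_force: 59.4
hub edge row 253 offset from hub [1.  0.5]
shift [-152.   101.7   24.1] turn -15.0 | pos [0.5036 0.2528 0.0841] yaw 78.03 F [ 0.3 -0.8 -2.2] w 0.211 g 59.4 t 19.325
```

```bash
python3 -m inch '[[-50,30,-20,-5,1],[-100,70,-20,-12,1],[-152,102,0,-15,1],[-152,102,24,-15,1],[-152,102,24,-15,1]]';python3 -m inch '[[0,0,0,0,1],[0,0,0,0,1]]'; python3 - <<'E'
from h import *
go(0.5715,0.0823,0.038,93.05)
E
```

```text
time_s: 19.95
eef_pos: [0.5706, 0.0824, 0.0588]
tcp_rot: [0.689, 0.725, -0.002, -0.002]
force: [-0.5, -0.2, -1.8]
width: 0.217
grasp_force: 59.4
time_s: 20.2
eef_pos: [0.5734, 0.0843, 0.0623]
tcp_rot: [0.688, 0.726, 0.0, 0.0]
force: [0.4, 0.3, -2.0]
width: 0.218
grasp_force: 59.4
shift [-1.9 -2.  24.3] turn 0.1 | pos [0.5734 0.0843 0.0623] yaw 93.11 F [ 0.4  0.3 -2. ] w 0.218 g 59.4 t 20.2
```

```bash
python3 -m inch '[[-1.5,-2,10,0,1],[-1.5,-2,18,0,1],[-1.5,-2,24,0,1],[-1.5,-2,24,0,1]]'; python3 -m inch '[[0,0,3,0,1],[0,0,5,0,1],[0,0,5,0,1]]'
```

```text
time_s: 20.7
eef_pos: [0.5706, 0.0818, 0.0368]
tcp_rot: [0.688, 0.726, -0.0, -0.001]
force: [0.0, -0.0, -1.3]
width: 0.213
grasp_force: 59.4
time_s: 21.08
eef_pos: [0.5713, 0.0818, 0.0327]
tcp_rot: [0.688, 0.726, 0.0, 0.0]
force: [0.3, 0.1, -1.5]
width: 0.217
grasp_force: 59.6
```

```bash
python3 -m inch '[[0,0,0,0,0.6],[0,0,0,0,0.6],[0,0,0,0,0.6],[0,0,-40,0,0.6],[0,0,-100,0,0.6]]'; python3 -m inch '[[50,-35,0,2.5,0.55],[100,-75,0,2.5,0.55],[150,-115,0,2.5,0.55],[192,-141,0,2.5,0.55],[192,-141,0,2.5,0.55]]';python3 -m inch '[[0,0,0,0,0.55],[0,0,0,0,0.55]]';python3 - <<'E'
from h import *
go(0.4203,0.2658,0.0064,90.6)
c=cam("top"); cv2.imwrite("pics/t6.png",c["color"][:,:,::-1])
a,b=[cv2.imread(f"pics/{n}.png") for n in("t5","t6")]
cv2.imwrite("pics/cmp.png",np.vstack([cv2.resize(i[130:260,60:340],None,fx=2,fy=2) for i in(a,b)]))
E
```

```text
time_s: 21.7
eef_pos: [0.5695, 0.0817, 0.1319]
tcp_rot: [0.688, 0.726, -0.002, -0.002]
force: [1.2, -0.5, 0.6]
width: 0.398
grasp_force: 0.0
time_s: 22.32
eef_pos: [0.4175, 0.2682, 0.1326]
tcp_rot: [0.702, 0.712, -0.0, -0.001]
force: [-0.2, -0.4, -0.2]
width: 0.449
grasp_force: 0.0
time_s: 22.58
eef_pos: [0.4212, 0.2653, 0.1326]
tcp_rot: [0.704, 0.71, 0.0, 0.0]
force: [-0.6, 0.4, 0.7]
width: 0.448
grasp_force: 0.0
shift [  0.5  -1.  126.2] turn -0.1 | pos [0.4212 0.2653 0.1326] yaw 90.45 F [-0.6  0.4  0.7] w 0.448 g 0.0 t 22.575
```

View pics/cmp.png

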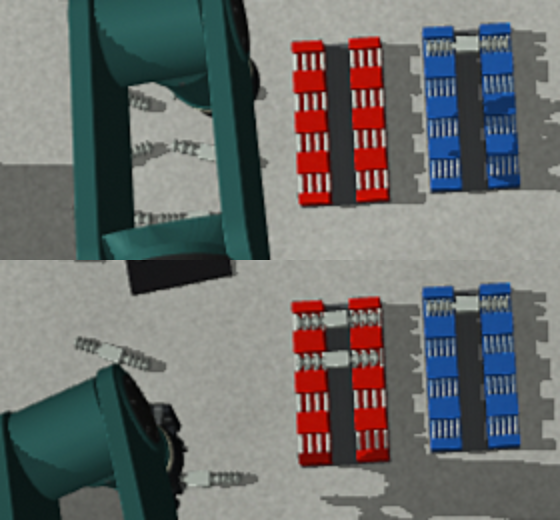

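Three studs are seated: two on red and one on blue. Stud F hasn't moved, so I'll grasp it.

```bash
python3 -m inch '[[0.5,-1,50,0,0.55],[0.5,-1,100,0,0.55],[0.5,-1,126,0,0.55],[0.5,-1,126,0,0.55],[0.5,-1,126,0,0.55]]';python3 -m inch '[[0,0,0,0,0.55],[0,0,0,0,1],[0,0,0,0,1],[0,0,0,0,1],[0,0,0,0,1]]' 60; python3 -m inch '[[0,0,-30,0,1],[0,0,-80,0,1],[0,0,-80,0,1],[0,0,-80,0,1],[0,0,-80,0,1]]'; python3 - <<'E'
from h import *
tip(.0036)
go(0.5902,-0.0908,0.060,92.85)
E
```

```text
time_s: 23.25
eef_pos: [0.4203, 0.2664, 0.0072]
tcp_rot: [0.704, 0.71, 0.0, 0.0]
force: [0.1, 0.2, -0.1]
width: 0.449
grasp_force: 0.0
time_s: 23.88
eef_pos: [0.4198, 0.2669, 0.0078]
tcp_rot: [0.704, 0.711, 0.001, 0.0]
force: [-1.5, -0.3, 8.0]
width: 0.21
grasp_force: 58.9
time_s: 24.5
eef_pos: [0.4181, 0.2661, 0.0854]
tcp_rot: [0.704, 0.71, -0.001, -0.0]
force: [-0.1, -0.5, -1.8]
width: 0.212
grasp_force: 59.5
hub edge row 253 offset from hub [1.5 0.5]
shift [-358.4  168.8   25.3] turn -2.3 | pos [0.4181 0.2661 0.0854] yaw 90.54 F [-0.6 -0.3 -1.7] w 0.214 g 59.5 t 24.55
```

```bash
python3 -m inch '[[-50,30,-40,-2.3,1],[-110,60,-40,-2.3,1],[-170,100,-40,-2.3,1],[-230,140,-40,-2.3,1],[-290,169,-40,-2.3,1]]';python3 -m inch '[[-50,0,0,0,1],[-69,0,30,0,1],[-69,0,65,0,1],[-69,0,65,0,1]]'; python3 - <<'E'
from h import *
go(0.5902,-0.0915,0.038,92.85)
E
```

```text
time_s: 25.18
eef_pos: [0.5749, 0.0066, 0.1253]
tcp_rot: [0.689, 0.724, -0.0, -0.001]
force: [0.5, 1.4, -0.9]
width: 0.217
grasp_force: 59.5
time_s: 25.68
eef_pos: [0.5743, -0.0601, 0.058]
tcp_rot: [0.69, 0.724, -0.002, -0.004]
force: [-0.4, 0.0, -1.5]
width: 0.21
grasp_force: 59.4
shift [-32.1  14.5  19.8] turn -0.1 | pos [ 0.5743 -0.0601  0.058 ] yaw 92.78 F [-0.4  0.  -1.5] w 0.21 g 59.4 t 25.675
```

```bash
python3 -m inch '[[-32,14.5,-5,0,1],[-32,14.5,-5,0,1],[-32,14.5,-5,0,1],[-32,14.5,-5,0,1]]'; python3 - <<'E'
from h import *
go(0.5902,-0.0915,0.038,92.85)
E
```

```text
time_s: 26.18
eef_pos: [0.5931, -0.0908, 0.0667]
tcp_rot: [0.689, 0.725, -0.0, -0.0]
force: [0.6, 0.2, -1.4]
width: 0.214
grasp_force: 59.5
shift [-0.6 -2.9 28.7] turn 0.0 | pos [ 0.5931 -0.0908  0.0667] yaw 92.88 F [ 0.6  0.2 -1.4] w 0.214 g 59.5 t 26.175
```

```bash
python3 -m inch '[[-0.6,-2.9,10,0,1],[-0.6,-2.9,20,0,1],[-0.6,-2.9,28,0,1],[-0.6,-2.9,28,0,1]]'; python3 -m inch '[[0,0,3,0,1],[0,0,4.5,0,1],[0,0,4.5,0,1]]'
```

```text
time_s: 26.68
eef_pos: [0.5901, -0.0922, 0.0373]
tcp_rot: [0.689, 0.724, -0.0, -0.001]
force: [-0.6, -1.0, -0.1]
width: 0.215
grasp_force: 59.5
time_s: 27.05
eef_pos: [0.5909, -0.0925, 0.034]
tcp_rot: [0.689, 0.724, 0.0, 0.0]
force: [0.3, -0.1, -1.7]
width: 0.22
grasp_force: 59.5
```

```bash
python3 -m inch '[[0,0,0.5,0,0.6],[0,0,0,0,0.6],[0,0,0,0,0.6],[0,0,-40,0,0.6],[0,0,-100,0,0.6]]'; python3 -m inch '[[50,-15,-50,0,0.55],[110,-30,-90,0,0.55],[170,-45,-90,0,0.55],[230,-60,-90,0,0.55],[290,-72,-90,0,0.55]]'; python3 -m inch '[[40,0,0,0,0.55],[40,0,0,0,0.55],[40,0,0,0,0.55],[40,0,0,0,0.55]]'; python3 - <<'E'
from h import *
c=cam("wrist"); cv2.imwrite("pics/w7.png",c["color"][:,:,::-1])
c=cam("top"); cv2.imwrite("pics/t7.png",c["color"][:,:,::-1])
go(.5,.25,.2,93)
E
```

```text
time_s: 27.68
eef_pos: [0.5892, -0.0921, 0.1333]
tcp_rot: [0.689, 0.724, -0.001, -0.002]
force: [0.4, 0.0, 0.2]
width: 0.401
grasp_force: 0.0
time_s: 28.3
eef_pos: [0.5079, 0.1806, 0.2246]
tcp_rot: [0.69, 0.724, 0.001, 0.0]
force: [0.8, 0.1, -0.3]
width: 0.45
grasp_force: 0.0
time_s: 28.8
eef_pos: [0.5067, 0.2177, 0.2238]
tcp_rot: [0.69, 0.724, -0.0, 0.0]
force: [0.1, 1.1, -0.0]
width: 0.45
grasp_force: 0.0
shift [32.6 -5.2 23.9] turn -0.3 | pos [0.5068 0.2177 0.2239] yaw 92.74 F [ 0.2  0.9 -0.2] w 0.45 g 0.0 t 28.9
```

View pics/w7.png

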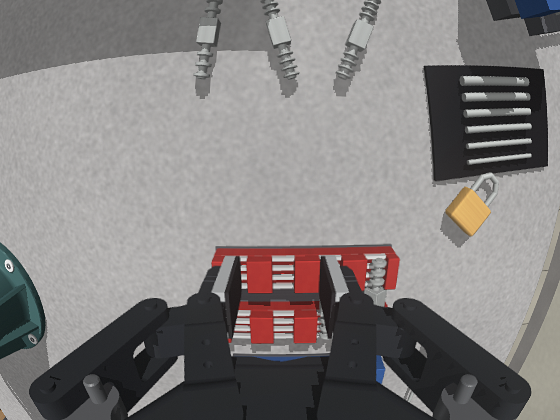

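The three far studs have hubs at about (208,35), (279,32) and (362,33), near the frame edge. I'll move 80 mm closer for a clean view.

```bash
python3 -m inch '[[50,0,0,0,0.55],[80,0,0,0,0.55],[80,0,0,0,0.55],[80,0,0,0,0.55]]'; python3 - <<'E'
from h import *
c=cam("wrist"); cv2.imwrite("pics/w8.png",c["color"][:,:,::-1])
im=cv2.imread("pics/w8.png"); cv2.imwrite("pics/w8c.png",cv2.resize(im[10:190,160:380],None,fx=3,fy=3,interpolation=cv2.INTER_CUBIC))
E
```

```text
time_s: 29.4
eef_pos: [0.5026, 0.2977, 0.2237]
tcp_rot: [0.69, 0.724, -0.0, 0.0]
force: [0.1, 0.5, 0.1]
width: 0.451
grasp_force: 0.0
```

View pics/w8c.png

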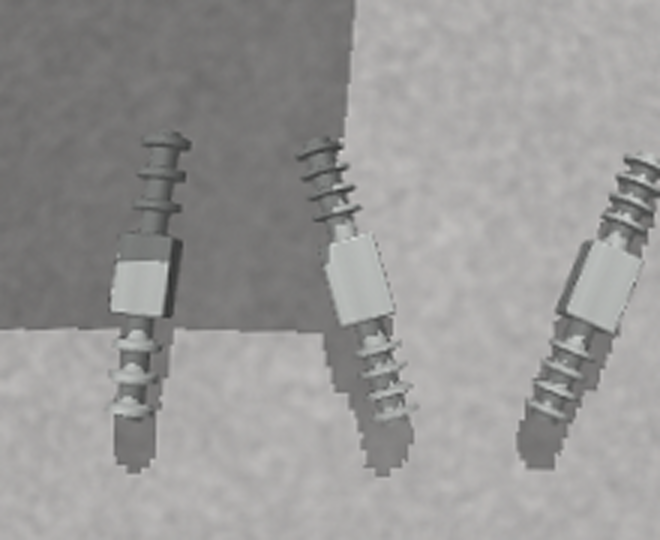

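Left to right: coarse with hub at crop (142,276), fine at (359,280) and fine at (606,285). All are clear.

```bash
python3 - <<'E'
from h import *
c=cam("wrist")
for n,h,a,b in (("E",(142,275.5),(165,143),(133,408)),("C",(359,280),(318,152),(392,412)),("A",(606,285),(640,162),(548,412))):
    f=lambda p:(p[0]/3+160,p[1]/3+10)
    H=toplane(c,[f(h)],.02)[0]; A,B=toplane(c,[f(a),f(b)],.017); d=A-B; yaw=np.degrees(np.arctan2(d[1],d[0]))
    print(n,H.round(4),"mid",((A+B)/2).round(4),yaw.round(1),np.linalg.norm(d).round(3)); go(H[0],H[1],.0064,yaw)
E
```

```text
E [0.422  0.3852 0.02  ] mid [0.4234 0.3855 0.017 ] 85.0 0.097
shift [ 91.6 -76.3 217.5] turn 7.8 | pos [0.5027 0.2975 0.2239] yaw 92.76 F [ 0.1 -0.4 -0.2] w 0.446 g 0.0 t 29.5
C [0.4988 0.3854 0.02  ] mid [0.4975 0.385  0.017 ] 108.3 0.097
shift [ 88.1   0.4 217.4] turn -15.6 | pos [0.5027 0.2975 0.2239] yaw 92.76 F [ 0.1 -0.4 -0.2] w 0.446 g 0.0 t 29.5
A [0.5865 0.3903 0.02  ] mid [0.5833 0.39   0.017 ] 73.4 0.099
shift [ 88.8  88.3 217.4] turn 19.3 | pos [0.5027 0.2975 0.2239] yaw 92.76 F [ 0.1 -0.4 -0.2] w 0.446 g 0.0 t 29.5
```

```bash
python3 -m inch '[[50,-40,40,7.8,0.55],[92,-76,90,7.8,0.55],[92,-76,150,7.8,0.55],[92,-76,195,7.8,0.55],[92,-76,195,7.8,0.55]]';python3 -m inch '[[0,0,0,0,0.55],[0,0,22,0,0.55],[0,0,22,0,0.55],[0,0,22,0,0.55]]'; python3 -m inch '[[0,0,0,0,1],[0,0,0,0,1],[0,0,0,0,1],[0,0,0,0,1]]' 60; python3 -m inch '[[0,0,-30,0,1],[0,0,-90,0,1],[0,0,-90,0,1],[0,0,-90,0,1],[0,0,-90,0,1]]'; python3 - <<'E'
from h import *
tip(.003)
go(0.5175,0.0802,0.065,93.05)
E
```

```text
time_s: 30.12
eef_pos: [0.4186, 0.3837, 0.0251]
tcp_rot: [0.737, 0.676, -0.005, -0.001]
force: [-0.5, -1.2, 1.3]
width: 0.45
grasp_force: 0.0
time_s: 30.62
eef_pos: [0.4237, 0.3875, 0.0092]
tcp_rot: [0.737, 0.676, 0.002, 0.0]
force: [-0.5, -0.7, -0.1]
width: 0.447
grasp_force: 0.0
time_s: 31.12
eef_pos: [0.4231, 0.3874, 0.0087]
tcp_rot: [0.737, 0.676, 0.001, 0.0]
force: [-1.4, -1.7, 9.2]
width: 0.214
grasp_force: 58.8
time_s: 31.75
eef_pos: [0.421, 0.386, 0.0955]
tcp_rot: [0.737, 0.676, -0.001, -0.0]
force: [0.5, -0.2, -1.8]
width: 0.213
grasp_force: 59.5
hub edge row 257 offset from hub [-0.8  0.5]
shift [-296.3  122.7   30.7] turn -8.0 | pos [0.421  0.3861 0.0954] yaw 85.03 F [-0.8  0.1 -1.1] w 0.216 g 59.5 t 31.8
```

```bash
python3 -m inch '[[-50,20,-20,-4,1],[-110,50,-20,-8,1],[-170,80,-20,-8,1],[-230,110,-10,-8,1],[-290,122,0,-8,1]]';python3 -m inch '[[-6,0,15,0,1],[-6,0,30,0,1],[-6,0,30,0,1],[-6,0,30,0,1]]'; python3 - <<'E'
from h import *
go(0.5175,0.0819,0.039,93.05)
E
```

```text
time_s: 32.42
eef_pos: [0.5176, 0.0986, 0.0981]
tcp_rot: [0.688, 0.726, 0.0, 0.0]
force: [0.4, 0.3, -1.3]
width: 0.214
grasp_force: 59.5
time_s: 32.92
eef_pos: [0.5164, 0.096, 0.0689]
tcp_rot: [0.687, 0.726, -0.0, -0.0]
force: [-1.0, -0.5, 0.0]
width: 0.213
grasp_force: 59.5
shift [-14.1   0.3  29.9] turn 0.1 | pos [0.5164 0.096  0.0689] yaw 93.15 F [-1.  -0.5  0. ] w 0.213 g 59.5 t 32.925
```

```bash
python3 -m inch '[[-14,1,0,0,1],[-14,1,0,0,1],[-14,1,10,0,1],[-14,1,20,0,1],[-14,1,24,0,1]]'; python3 -m inch '[[0,0,0,0,1],[0,0,2,0,1],[0,0,5,0,1],[0,0,5,0,1]]';  python3 -m inch '[[0,0,2.5,0,1],[0,0,5,0,1],[0,0,5,0,1]]'
```

```text
time_s: 33.55
eef_pos: [0.5177, 0.0806, 0.0439]
tcp_rot: [0.688, 0.726, -0.001, -0.001]
force: [0.4, -0.2, -1.0]
width: 0.215
grasp_force: 59.5
time_s: 34.05
eef_pos: [0.5184, 0.0806, 0.0399]
tcp_rot: [0.688, 0.726, -0.0, -0.0]
force: [-0.2, -0.3, -1.5]
width: 0.21
grasp_force: 59.5
time_s: 34.42
eef_pos: [0.5185, 0.0806, 0.0348]
tcp_rot: [0.688, 0.726, -0.0, -0.0]
force: [1.0, 0.1, -1.3]
width: 0.215
grasp_force: 59.6
```

```bash
python3 -m inch '[[0,0,0.5,0,0.6],[0,0,0,0,0.6],[0,0,0,0,0.6],[0,0,-40,0,0.6],[0,0,-80,0,0.6]]'; python3 -m inch '[[60,0,-10,-8,0.55],[120,0,0,-15.2,0.55],[180,-4,0,-15.2,0.55],[240,-4,0,-15.2,0.55],[300,-4,0,-15.2,0.55]]'; python3 -m inch '[[3,0,30,0,0.55],[3,0,75,0,0.55],[3,0,75,0,0.55],[3,0,75,0,0.55]]'; python3 - <<'E'
from h import *
go(.4982,.3852,.0064,108.2)
E
```

```text
time_s: 35.05
eef_pos: [0.518, 0.0806, 0.1155]
tcp_rot: [0.688, 0.726, -0.0, -0.001]
force: [0.9, 0.2, -0.2]
width: 0.396
grasp_force: 0.0
time_s: 35.67
eef_pos: [0.4983, 0.3819, 0.1151]
tcp_rot: [0.586, 0.81, 0.0, 0.0]
force: [0.4, 0.6, -0.0]
width: 0.45
grasp_force: 0.0
time_s: 36.17
eef_pos: [0.4983, 0.383, 0.0411]
tcp_rot: [0.586, 0.81, 0.0, 0.0]
force: [0.0, -0.0, -0.6]
width: 0.449
grasp_force: 0.0
shift [ 2.1  0.6 34.7] turn 0.0 | pos [0.4983 0.383  0.0411] yaw 108.21 F [ 0.  -0.  -0.6] w 0.449 g 0.0 t 36.175
```

```bash
python3 -m inch '[[2,0.6,20,0,0.55],[2,0.6,34.7,0,0.55],[2,0.6,34.7,0,0.55]]'; python3 -m inch '[[0,0,0,0,1],[0,0,0,0,1],[0,0,0,0,1],[0,0,0,0,1]]' 60; python3 -m inch '[[0,0,-30,0,1],[0,0,-90,0,1],[0,0,-110,0,1],[0,0,-110,0,1],[0,0,-110,0,1]]'; python3 - <<'E'
from h import *
tip(.003)
go(0.5362,-0.0934,0.065,92.85)
E
```

```text
time_s: 36.55
eef_pos: [0.4965, 0.3841, 0.0039]
tcp_rot: [0.586, 0.81, -0.001, -0.001]
force: [0.5, -0.3, 0.1]
width: 0.446
grasp_force: 0.0
time_s: 37.05
eef_pos: [0.4978, 0.385, 0.0056]
tcp_rot: [0.586, 0.81, 0.0, 0.0]
force: [-0.4, -0.6, 0.1]
width: 0.218
grasp_force: 60.1
time_s: 37.67
eef_pos: [0.4966, 0.3843, 0.114]
tcp_rot: [0.586, 0.81, -0.001, -0.0]
force: [-0.6, -0.3, -2.8]
width: 0.213
grasp_force: 60.0
hub edge row 254 offset from hub [0.5 0.9]
shift [-466.  -111.4   49.2] turn 15.4 | pos [0.4964 0.3841 0.1136] yaw 108.23 F [ 0.1 -0.9 -2.3] w 0.218 g 60.0 t 37.725
```

```bash
python3 -m inch '[[-60,-14,-10,5,1],[-120,-28,-10,15.4,1],[-180,-42,-10,15.4,1],[-240,-56,-10,15.4,1],[-300,-71,-10,15.4,1]]';python3 -m inch '[[0,0,0,0,1]]'; python3 - <<'E'
from h import *
go(0.5362,-0.0942,0.065,92.85)
E
```

```text
time_s: 38.35
eef_pos: [0.5231, 0.0759, 0.1239]
tcp_rot: [0.689, 0.724, -0.001, -0.001]
force: [-0.1, 0.4, -1.9]
width: 0.218
grasp_force: 59.9
time_s: 38.48
eef_pos: [0.5234, 0.0736, 0.1239]
tcp_rot: [0.691, 0.722, -0.001, -0.001]
force: [0.3, 0.5, -1.6]
width: 0.216
grasp_force: 59.9
shift [-168.2    5.6   59. ] turn -0.3 | pos [0.5234 0.0736 0.1239] yaw 92.51 F [ 0.3  0.5 -1.6] w 0.216 g 59.9 t 38.475
```

```bash
python3 -m inch '[[-60,3,0,0,1],[-120,5,0,0,1],[-168,5,20,0,1],[-168,5,55,0,1],[-168,5,55,0,1]]';python3 -m inch '[[0,0,0,0,1],[0,0,0,0,1]]'; python3 - <<'E'
from h import *
go(0.5362,-0.0942,0.037,92.85)
E
```

```text
time_s: 39.1
eef_pos: [0.5342, -0.0885, 0.0672]
tcp_rot: [0.69, 0.724, -0.002, -0.004]
force: [-0.3, 0.6, -2.3]
width: 0.216
grasp_force: 59.8
time_s: 39.35
eef_pos: [0.5382, -0.089, 0.0713]
tcp_rot: [0.689, 0.725, 0.0, 0.001]
force: [0.5, 0.6, -2.6]
width: 0.215
grasp_force: 59.8
shift [-5.  -2.3 34.3] turn 0.1 | pos [ 0.5382 -0.089   0.0713] yaw 92.91 F [ 0.5  0.6 -2.6] w 0.215 g 59.8 t 39.35
```

```bash
python3 -m inch '[[-4.7,-2,0,0,1],[-4.7,-2,12,0,1],[-4.7,-2,24,0,1],[-4.7,-2,30,0,1],[-4.7,-2,30,0,1]]'; python3 -m inch '[[0,0,2,0,1],[0,0,4,0,1],[0,0,4,0,1]]';  python3 -m inch '[[0,0,3,0,1],[0,0,5.5,0,1],[0,0,5.5,0,1]]'
```

```text
time_s: 39.98
eef_pos: [0.5349, -0.0944, 0.0393]
tcp_rot: [0.689, 0.724, -0.0, -0.001]
force: [-0.0, 0.8, -1.7]
width: 0.216
grasp_force: 59.9
time_s: 40.35
eef_pos: [0.5356, -0.0946, 0.0363]
tcp_rot: [0.689, 0.724, 0.0, -0.0]
force: [0.7, -0.7, -1.2]
width: 0.212
grasp_force: 59.9
time_s: 40.72
eef_pos: [0.5357, -0.0946, 0.0314]
tcp_rot: [0.689, 0.724, 0.0, 0.0]
force: [-2.3, 0.5, 6.0]
width: 0.22
grasp_force: 61.1
```

```bash
python3 -m inch '[[0,0,0,0,0.6],[0,0,0,0,0.6],[0,0,0,0,0.6],[0,0,-40,0,0.6],[0,0,-90,0,0.6]]'; python3 -m inch '[[60,10,-20,0,0.55],[120,20,-20,0,0.55],[180,30,-20,5,0.55],[240,40,-20,10,0.55],[300,50,-20,19.4,0.55]]'; python3 -m inch '[[0,0,0,0,0.55],[0,0,0,0,0.55]]'; python3 - <<'E'
from h import *
go(.585,.3902,.04,73.4)
E
```

```text
time_s: 41.35
eef_pos: [0.5345, -0.0943, 0.1206]
tcp_rot: [0.689, 0.724, -0.001, -0.001]
force: [0.8, -0.8, 0.9]
width: 0.401
grasp_force: 0.0
time_s: 41.98
eef_pos: [0.5707, 0.2095, 0.1408]
tcp_rot: [0.803, 0.596, 0.0, 0.0]
force: [0.4, 0.3, 0.4]
width: 0.453
grasp_force: 0.0
time_s: 42.22
eef_pos: [0.5702, 0.2074, 0.1404]
tcp_rot: [0.801, 0.599, -0.001, -0.0]
force: [0.6, -1.3, -0.0]
width: 0.449
grasp_force: 0.0
shift [179.6 -37.4 100.3] turn 0.2 | pos [0.5702 0.2074 0.1404] yaw 73.57 F [ 0.6 -1.3 -0. ] w 0.449 g 0.0 t 42.225
```

```bash
python3 -m inch '[[60,-12,0,0.2,0.55],[120,-25,0,0.2,0.55],[179.6,-37.4,0,0.2,0.55],[179.6,-37.4,50,0.2,0.55],[179.6,-37.4,100,0.2,0.55]]'; python3 -m inch '[[0,0,0,0,0.55],[0,0,0,0,0.55]]'; python3 - <<'E'
from h import *
go(.585,.3902,.006,73.4)
E
```

```text
time_s: 42.85
eef_pos: [0.5871, 0.3896, 0.0403]
tcp_rot: [0.802, 0.597, 0.001, 0.0]
force: [-0.1, -1.1, -1.2]
width: 0.45
grasp_force: 0.0
time_s: 43.1
eef_pos: [0.5874, 0.3895, 0.0423]
tcp_rot: [0.803, 0.596, 0.001, 0.0]
force: [0.1, 0.3, 0.4]
width: 0.444
grasp_force: 0.0
shift [-0.1 -2.5 36.3] turn -0.2 | pos [0.5874 0.3895 0.0423] yaw 73.16 F [0.1 0.3 0.4] w 0.444 g 0.0 t 43.1
```

```bash
python3 -m inch '[[0,-2,20,0,0.55],[0,-2,36,0,0.55],[0,-2,36,0,0.55]]'; python3 -m inch '[[0,0,0,0,1],[0,0,0,0,1],[0,0,0,0,1],[0,0,0,0,1]]' 60; python3 -m inch '[[0,0,-30,0,1],[0,0,-90,0,1],[0,0,-110,0,1],[0,0,-110,0,1],[0,0,-110,0,1]]'; python3 - <<'E'
from h import *
tip(.004)
go(0.4823,-0.0961,0.065,92.85)
E
```

```text
time_s: 43.48
eef_pos: [0.5827, 0.3901, 0.0031]
tcp_rot: [0.803, 0.596, -0.002, -0.0]
force: [-0.2, -1.0, 0.7]
width: 0.448
grasp_force: 0.0
time_s: 43.98
eef_pos: [0.5844, 0.3911, 0.0052]
tcp_rot: [0.803, 0.596, 0.0, -0.0]
force: [0.3, 0.4, 1.1]
width: 0.213
grasp_force: 60.5
time_s: 44.6
eef_pos: [0.5827, 0.3901, 0.1127]
tcp_rot: [0.803, 0.596, -0.002, -0.0]
force: [0.8, 0.7, -2.8]
width: 0.215
grasp_force: 60.3
hub edge row 258 offset from hub [-0.6  0.7]
shift [-494.2   44.5   48.6] turn -19.6 | pos [0.5825 0.39   0.1123] yaw 73.23 F [-0.8  0.2 -2.4] w 0.215 g 60.3 t 44.65
```

```bash
python3 -m inch '[[-60,5,-10,-5,1],[-120,10,-10,-15,1],[-180,15,-10,-19.6,1],[-240,20,-10,-19.6,1],[-300,26,-10,-19.6,1]]';python3 -m inch '[[0,0,0,0,1]]'; python3 - <<'E'
from h import *
go(0.4823,-0.0958,0.065,92.85)
E
```

```text
time_s: 45.28
eef_pos: [0.5206, 0.0944, 0.1231]
tcp_rot: [0.689, 0.725, -0.001, -0.001]
force: [1.5, -0.6, -1.3]
width: 0.213
grasp_force: 60.2
time_s: 45.4
eef_pos: [0.5198, 0.0924, 0.123]
tcp_rot: [0.691, 0.723, -0.002, -0.001]
force: [-0.1, 0.6, -2.1]
width: 0.215
grasp_force: 60.2
shift [-186.3  -45.5   58.4] turn -0.3 | pos [0.5198 0.0924 0.123 ] yaw 92.56 F [-0.1  0.6 -2.1] w 0.215 g 60.2 t 45.4
```

```bash
python3 -m inch '[[-60,-20,0,0,1],[-120,-40,0,0,1],[-180,-46,0,0,1],[-188,-46,30,0,1],[-188,-46,55,0,1]]';python3 -m inch '[[0,0,0,0,1],[0,0,0,0,1]]'; python3 - <<'E'
from h import *
go(0.4823,-0.0958,0.037,92.85)
E
```

```text
time_s: 46.02
eef_pos: [0.4859, -0.0945, 0.0682]
tcp_rot: [0.69, 0.724, 0.0, -0.0]
force: [0.1, -0.6, -1.7]
width: 0.217
grasp_force: 60.2
time_s: 46.28
eef_pos: [0.4861, -0.0932, 0.0698]
tcp_rot: [0.689, 0.725, -0.0, -0.0]
force: [0.8, 0.2, -2.5]
width: 0.218
grasp_force: 60.1
shift [-2.4 -3.9 32.8] turn 0.0 | pos [ 0.4861 -0.0932  0.0698] yaw 92.88 F [ 0.8  0.2 -2.5] w 0.218 g 60.1 t 46.275
```

```bash
python3 -m inch '[[-2.2,-3.9,0,0,1],[-2.2,-3.9,12,0,1],[-2.2,-3.9,24,0,1],[-2.2,-3.9,30,0,1],[-2.2,-3.9,30,0,1]]'; python3 -m inch '[[0,0,2,0,1],[0,0,3,0,1],[0,0,3,0,1]]';  python3 -m inch '[[0,0,3,0,1],[0,0,5.5,0,1],[0,0,5.5,0,1]]'
```

```text
time_s: 46.9
eef_pos: [0.4815, -0.0961, 0.039]
tcp_rot: [0.689, 0.724, -0.0, -0.001]
force: [-0.0, -0.1, -1.8]
width: 0.215
grasp_force: 60.2
time_s: 47.28
eef_pos: [0.4821, -0.0963, 0.0369]
tcp_rot: [0.689, 0.724, 0.0, 0.0]
force: [-0.3, 0.7, -2.3]
width: 0.216
grasp_force: 60.1
time_s: 47.65
eef_pos: [0.482, -0.0963, 0.0312]
tcp_rot: [0.689, 0.724, 0.0, -0.0]
force: [0.2, -1.1, -1.5]
width: 0.215
grasp_force: 60.3
```

Seated. I'll release and retreat towards −y for an overall check from the wrist and scene cameras.

```bash
python3 -m inch '[[0,0,0.4,0,0.6],[0,0,0,0,0.6],[0,0,0,0,0.6],[0,0,-40,0,0.6],[0,0,-100,0,0.6]]'; python3 -m inch '[[-50,15,-50,0,0.6],[-110,30,-100,0,0.6],[-140,60,-100,0,0.6],[-140,80,-100,0,0.6]]'; python3 -m inch '[[0,0,0,0,0.6],[0,0,0,0,0.6]]'; python3 - <<'E'
from h import *
t=cam("top")["color"]; s=cam("scene")["color"]
a=cv2.resize(t[135:245,195:335],None,fx=2.85,fy=2.85,interpolation=cv2.INTER_CUBIC)
b=cv2.resize(s[160:300,225:385],None,fx=2.4,fy=2.4,interpolation=cv2.INTER_CUBIC)
h=max(a.shape[0],b.shape[0]); pad=lambda i:cv2.copyMakeBorder(i,0,h-i.shape[0],0,0,cv2.BORDER_CONSTANT)
top=np.hstack([pad(a),pad(b)]); lo=cv2.resize(t,(336,252)); lo2=cv2.resize(s,(336,252))
l=np.zeros((252,top.shape[1],3),np.uint8); l[:,:336]=lo; l[:,340:676]=lo2
o=np.vstack([top,l])[:600,:800]; print(o.shape); cv2.imwrite("pics/fin.png",o[:,:,::-1])
E
```

```text
time_s: 48.28
eef_pos: [0.4806, -0.0958, 0.131]
tcp_rot: [0.689, 0.724, -0.001, -0.002]
force: [1.6, -1.0, -0.8]
width: 0.397
grasp_force: 0.0
time_s: 48.78
eef_pos: [0.5716, -0.2366, 0.2337]
tcp_rot: [0.691, 0.723, 0.0, 0.003]
force: [0.2, 1.0, -0.5]
width: 0.396
grasp_force: 0.0
time_s: 49.02
eef_pos: [0.5677, -0.2314, 0.2306]
tcp_rot: [0.689, 0.725, -0.0, -0.001]
force: [-1.3, -0.7, -0.3]
width: 0.399
grasp_force: 0.0
(588, 783, 3)
```

View pics/fin.png

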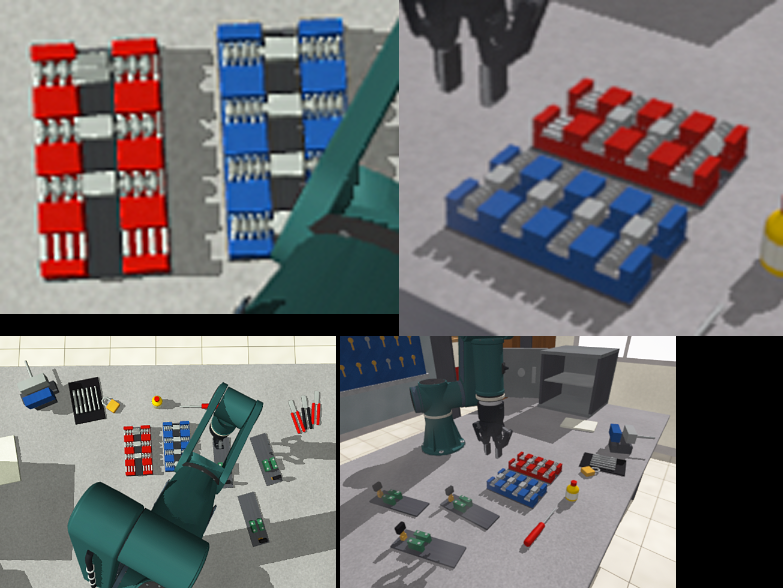

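Blue holds four seated studs and red holds two. The stud in red's far lane (crop (92,66)) is skewed: it has shifted towards +y and looks tilted, so it was knocked. I'll put the camera over it and measure.

```bash
python3 -m inch '[[60,20,0,0,0.6],[120,40,0,0,0.6],[180,60,0,0,0.6],[228,69,0,0,0.6],[228,69,0,0,0.6]]'; python3 -m inch '[[0,0,0,0,0.6],[0,0,0,0,0.6],[0,0,0,0,0.6]]'; python3 - <<'E'
from h import *
c=cam("wrist"); im=c["color"].astype(int); cv2.imwrite("pics/w9.png",c["color"][:,:,::-1]); s=r.get_state(); print(s["eef_pos"].round(4))
u=np.array([.0532,-.9986]); v=np.array([.9986,.0532]); C=np.array([.5445,.0816])
# print hub/core brightness map in gauge coordinates at z=46 for far lane (y 60..105) and lane +27
g=im.mean(2); sat=im.max(2)-im.min(2)
for y0 in (81,27):
    print("lane",y0)
    for y in range(y0-20,y0+21,4):
        xs=np.arange(-68,69,4); P=np.array([np.r_[C+(x*u+y*v)/1000,.046] for x in xs]); p=proj(c,P).round().astype(int)
        print("%4d"%y," ".join("  R" if sat[b,a]>60 else "%3d"%g[b,a] for a,b in p))
E
```

```text
time_s: 49.75
eef_pos: [0.6258, 0.003, 0.2312]
tcp_rot: [0.688, 0.726, 0.0, -0.001]
force: [-0.6, -0.7, -0.3]
width: 0.403
grasp_force: 0.0
time_s: 50.12
eef_pos: [0.6263, -0.0023, 0.2313]
tcp_rot: [0.69, 0.724, -0.0, 0.0]
force: [0.1, -0.1, 0.1]
width: 0.399
grasp_force: 0.0
[ 0.6264 -0.0022  0.2313]
lane 81
  61 181 182 178 162   R   R   R   R   R   R   R   R   R  54  73  70  69  72  70  71  69  70   R   R   R   R   R   R   R   R   R   R 121 122 120
  65 173 177 179 157   R   R   R   R   R   R   R   R   R  51  73  71  70  71  71  72  71  70   R   R   R   R   R   R   R   R   R   R 120 124 121
  69 175 175 182 178 122  55  53  75  45  47  94   R   R 103  73  70  71  72  71  72  71  96 190   R   R 187   R   R 152   R   R 147 118 126 120
  73 191 184 187 179 228   R   R 231   R   R 233   R   R 186 147 146 146 146 145 146 145  69 186   R   R 227   R   R 226   R   R 225 123 124 123
  77 178 185 182 181 233  95   R 159 112   R 154  85   R 129 147 147 146 146 146 145 145  69 155 127   R 153 150   R 154 145   R 151 126 120 119
  81 178 179 175 180 169  75 125 159  89 123 157  84 122 167 149
[... 1708 characters left out ...]
 104 101 147 155 104 144 126 105 154 182 182 179 179 179 178 178 101 102 158  88 103 165 112 153 172 103 146 121 120 117
  35 177 178 179 178 224 123   R 154 133   R 153 109  95 150 176 175 176 177 176 175 176  77 152 144   R 152 143   R 150 153  83 150 121 122 117
  39 175 173 179 180 224  93  95 222   R   R 223   R 115 175  85  87  84  83  82  80  77  75 230   R   R 231   R   R 226   R   R 231 119 122 119
  43 176 168 183   R   R   R   R   R   R   R   R   R   R  81  81  79  78  77  75  73  72  72   R   R   R   R   R   R   R   R   R   R 114 120 119
  47 177 175 173   R   R   R   R   R   R   R   R   R   R  71  76  73  72  74  72  72  70  70   R   R   R   R   R   R   R   R   R   R 119 119 120
```

The far-lane stud looks only rolled about its own axis: the hub spans 27 mm with two faces showing, and its ridges sit where its seated neighbour's do. I'll check ridge alignment finely to confirm.

```bash
python3 - <<'E'
from h import *
c=cam("wrist"); g=c["color"].astype(np.float32).mean(2)
u=np.array([.0532,-.9986]); v=np.array([.9986,.0532]); C=np.array([.5445,.0816])
xs=np.arange(-56,56.1,.5)
def prof(y,h):
    a=0
    for k in (-2,-1,0,1,2):
        p=proj(c,np.array([np.r_[C+(x*u+(y+k)*v)/1000,h] for x in xs])).astype(np.float32); a=a+cv2.remap(g,p[:,0][None],p[:,1][None],cv2.INTER_LINEAR)[0]
    return a/5
for h,ref in ((.045,27),):
    for lab,sel in (("left",(xs<-19)),("right",xs>19)):
        for y in (27,81,84.5,-27):
            A=prof(27,h)[sel]; B=prof(y,h)[sel]; best=[]
            for sh in range(-16,17):
                a=A[16:-16]; b=B[16+sh:len(B)-16+sh]; best.append(np.corrcoef(a,b)[0,1])
            i=int(np.argmax(best)); print(lab,y,"shift mm",(i-16)*.5,"corr",round(best[i],2))
E
```

```text
left 27 shift mm 0.0 corr 1.0
left 81 shift mm -0.5 corr 0.93
left 84.5 shift mm -0.5 corr 0.91
left -27 shift mm 1.5 corr 0.91
right 27 shift mm 0.0 corr 1.0
right 81 shift mm -0.5 corr 0.9
right 84.5 shift mm -0.5 corr 0.96
right -27 shift mm 1.0 corr 0.77
```

Both threads of the rolled stud sit within 0.5 mm of its seated neighbour's notch position, so it is fully dropped in. Every stud is on its gauge and the arm is clear, so I'm handing in.

```bash
python3 -c "
from rig import r
print(r.sign_off())"
```

```text
the job is handed in; nothing more can be done
None
```

Job handed in: the ejector was pushed to its end stop and sprang back, and the held stud (fine) and six loose studs are seated, three coarse on red and four fine on blue, one to a lane; the stud in red's far lane was found rolled about its axis at the final check, but both its threads line up with the notches, so I left it.

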